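# Stack the lids and tape the free length of the ware board

## Robot

A 7-joint arm with a two-finger parallel gripper is mounted at the origin on the work surface. World frame = base frame: x ahead of the robot, y to its left, z up, the work surface at z = 0. Lengths are in m, angles in rad, forces in N, time in s.
With the tool pointing down it reaches from about 0.4 to 0.85 m from the base axis. Payload 10.4 kg.
Tool frame: the origin (TCP) lies midway between the tips of the shut fingers; the grasp point (between the pads) lies 19 mm behind it (manip.tcp_to_grasp is the distance from the TCP to the grasp point, in m); x points along the fingers, y is the direction in which the jaws open and shut, and the axes are right-handed (so a half turn about x gives the same grasp; the last joint's range is limited). The gripper opens to 85 mm and grips with 20 to 120 N. Pads are 22 mm wide; open, the fingers measure 114 mm over their backs; the gripper's body (76 mm by 85 mm) begins 54 mm behind the grasp point. The pads swing forward as they close: fully open they stand 13 mm farther back than shut.
Start: joints at [1.12, 0.332, -0.065, 1.46, 0.022, 1.35, -0.088], TCP at [0.259, -0.569, 0.231] pointing down, gripper open.
Joint ranges: [-2.6, 2.6], [-0.5, 2.12], [-1.47, 1.34], [0.16, 2.42], [-1.27, 4.41], [0.06, 2.06], [-2.6, 2.6]. Speed limits (rad/s): [2.22, 2.22, 2.79, 2.79, 3.14, 3.14, 3.14].

## Interface

Orientations are given as a unit quaternion [x, y, z, w].
In Python, from workcell import monitor, viewer, manip gives the robot as it stands. The module is installed in compiled form; this text tells all that it offers.
- The arm moves only by the tool send_rows, never from a script. Its arguments are lists of equal length, an entry for each row: "grip": the closure in counts, from 0 (fully open) to 255 (shut); "offset": the shift along the tool's x, y, z in mm, a list of three; "twist": the turn about the tool's x in degrees. In form: {"grip": [grip, ...], "offset": [[tx, ty, tz], ...], "twist": [twist, ...]}. A call has exactly 5 rows; each row is the pose to reach, as a shift and turn from the pose commanded when the call began, along the tool's axes at that moment; what a row does not reach only later rows make up. A row lasts 1/12 s, in which the tool goes at most 41.7 mm and 7.16 degrees, less where a joint would pass 70% of its speed; a pose out of reach is approached as far as the arm can. A call with a gripper value outside its range is refused whole. The fingers move at their own pace and stop on an object; "newtons" is the grip in N (left out, the last holds). Time passes only in rows, so rows that repeat a pose let the fingers close, or fill a call up. It gives the time, the measured TCP pose, the force and the opening at its end, in the units of the state.
- monitor.get_obs(): the state, without advancing time (a new reading comes with each control period).
- viewer.camera(name): name is "scene" or "top" or "wrist"; returns (picture, depth): 480x640x3 uint8, blue, green, red; 480x640 float32, m along the optical axis (not along the pixel's ray), 0 where there is no reading.
- viewer.camera_model(name): a dict with "camera_matrix" (3x3 intrinsics, pixels), "R" (3x3) and "t" (3): a world point X has camera coordinates R X + t; the wrist camera has in their place "mount" (4x4, takes a point from camera to tool coordinates, whose origin is the TCP and whose axes are the tool frame's). Camera axes: x right, y down, z forward; pixel columns grow to the right and rows downward; lengths in m; the calibration is good to about 2 mm. A picture is of the moment at which its call begins: read the wrist's pose just before it. camera_model takes no time and is no camera call.
- manip.hand_in(): hands the job in, once; it reports no verdict.
Trained networks look in the newest picture that a camera, given by its name, has taken for a name from the list of things; names that differ only in an ending like _2 or _b are one class to them, and where a whole thing is asked for, a point or a joint stands for the part that bears it (a point fixed in the world has none). Each returns a list of dicts, best first, with "score" (0 to 1); they miss things now and then, are a little off and sometimes report something else, mostly with a low value. They report only what shows in the picture. A call takes as long as a camera call. They do not tell look-alikes from the thing itself.
- viewer.recognise(target, camera): "box" ([left, top, width, height] in pixels, round what is visible of it).
- viewer.regions_of(target, camera): "region" (480x640 bool, what is visible of it) and "box" ([left, top, width, height] in pixels, round what is visible of it).
- viewer.spot_point(target, camera): "position" ([column, row] in pixels: a listed point, or the origin of a listed thing).
The state is a dict: "clock": time; "joint_pos": joint angles; "joint_velocities": joint speeds; "tau": joint torques, N m; "position": TCP position; "ee_rot": TCP orientation; "ft_force": force on the tool from outside, world axes, zero at the start; "torque": the same for the moment, N m; "grip_width": opening from 0.0 (shut) to 1.0 (fully open).
Only numpy, scipy, OpenCV 4.12 (cv2) and the standard library are available. Lean on these libraries where they do the work, as an engineer would, in place of code of your own. Each camera call takes 0.05 s, during which the arm holds its last target.

## Task

Load the ware board: put all the domed lids in its wooden ring stand as one upside-down stack, each cupped inside the next. Then measure the room left on the board: set the tape measure on the board, hook its end over the board's free end, back it away along the board against its spring until its heel meets the wooden batten, and press its lock down. Leave it lying there locked, still hooked and drawn to the batten, and leave the other things on the table where they are.

Things in the scene. Friction and masses are not known exactly. Their poses are not given: they have to be found in the camera images.
- lid1: cream clay domed lid (4 to 6 alike; None if absent), lying inverted: dome below, mouth up; 40 mm high, 110 g. Origin: centre of its flat underside (37 mm wide), z up. Dome widens to 50 mm at 24 mm height; above, to 40 mm, an upright collar 64 mm outside, 56 mm inside: grip it there, tips not below it. Stacked, each collar rests on the rim below: 16 mm higher per lid. A gripped lid lifts those in it
- lid2: cream clay domed lid (4 to 6 alike; None if absent), lying inverted: dome below, mouth up; 40 mm high, 110 g. Origin: centre of its flat underside (37 mm wide), z up. Dome widens to 50 mm at 24 mm height; above, to 40 mm, an upright collar 64 mm outside, 56 mm inside: grip it there, tips not below it. Stacked, each collar rests on the rim below: 16 mm higher per lid. A gripped lid lifts those in it
- lid3: cream clay domed lid (4 to 6 alike; None if absent), lying inverted: dome below, mouth up; 40 mm high, 110 g. Origin: centre of its flat underside (37 mm wide), z up. Dome widens to 50 mm at 24 mm height; above, to 40 mm, an upright collar 64 mm outside, 56 mm inside: grip it there, tips not below it. Stacked, each collar rests on the rim below: 16 mm higher per lid. A gripped lid lifts those in it
- lid4: cream clay domed lid (4 to 6 alike; None if absent), lying inverted: dome below, mouth up; 40 mm high, 110 g. Origin: centre of its flat underside (37 mm wide), z up. Dome widens to 50 mm at 24 mm height; above, to 40 mm, an upright collar 64 mm outside, 56 mm inside: grip it there, tips not below it. Stacked, each collar rests on the rim below: 16 mm higher per lid. A gripped lid lifts those in it
- lid5: cream clay domed lid (4 to 6 alike; None if absent), lying inverted: dome below, mouth up; 40 mm high, 110 g. Origin: centre of its flat underside (37 mm wide), z up. Dome widens to 50 mm at 24 mm height; above, to 40 mm, an upright collar 64 mm outside, 56 mm inside: grip it there, tips not below it. Stacked, each collar rests on the rim below: 16 mm higher per lid. A gripped lid lifts those in it
- lid6: cream clay domed lid (4 to 6 alike; None if absent), lying inverted: dome below, mouth up; 40 mm high, 110 g. Origin: centre of its flat underside (37 mm wide), z up. Dome widens to 50 mm at 24 mm height; above, to 40 mm, an upright collar 64 mm outside, 56 mm inside: grip it there, tips not below it. Stacked, each collar rests on the rim below: 16 mm higher per lid. A gripped lid lifts those in it
- flower: bystander: flat clay flower, 80 mm across, 14 mm high; origin at its underside
- medal0: bystander: clay disc, 64 mm diameter, 12 mm high; origin at its underside
- paintpot: bystander: lilac paint pot, 76 mm diameter, 62 mm high; origin at its underside
- slipbowl: bystander: terracotta bowl, 90 mm diameter, 42 mm high; origin at its underside
- stand: turned wooden ring stand fixed on the ware board near one end: 72 mm outside (84 at its foot), 56 mm inside diameter, 27 mm high, hollow through; origin at the centre of its underside, on the board's top, z up. The first lid's dome hangs in it with its collar on the stand's rim (the lid's underside then 3 mm above this origin), and the stand steadies the stack
- board: plywood ware board, 400 x 110 x 16 mm, fixed on the table; origin at the centre of its underside, x along its length towards the free end (the ring stand is near its -x end), y across, z up
- board_end (a point): middle of the upper edge of the board's free end (top surface, 16 mm above the table); the tape hook goes over this edge, any place along its 110 mm width
- batten_face (a point): dark wooden batten 15 x 100 x 12 mm (along, across, high), fixed across the board between ring stand and free end: this point is the middle of the foot of its face that looks to the free end, at the board's top surface; x points towards the free end
- tape: loose grey tape measure case 78 long (x) x 42 wide (y) x 56 mm high (z), 0.5 kg, with a non-slip rubber sole; origin at the centre of its sole, x towards its nose where the blade comes out, z up. Starts upright on a wooden rest 14 mm high, 50 mm wide. Grip it across its width. Let go standing flat on the board, its sole holds it against its own spring
- tape_heel (a point): middle of the lower back edge of the tape case: 39 mm behind the origin, at sole level
- tape_hook (a point): lower end of the steel hook plate at the blade's end, on the side that faces the case. The plate is 20 mm wide, 3 mm thick and reaches 8 mm below the level of the sole (6 mm above it), so set on the board it hangs over the end. With the blade home this point lies 51 mm ahead of the case origin
- blade (a joint): how far the blade is drawn out, m: 0 home, at most 0.19 (stiff stop). The spring pulls it home with 1.2 N at 0 and 2.1 N at 0.15
- lock_top (a point): centre of the top of the lock, a black round push button (18 mm diameter) standing on the middle of the case's top, 70 mm above the sole when up
- lock (a joint): travel of the lock button, m: 0 up (blade free), 0.0045 fully down (blade gripped). It takes some 4 N to push, has 4.5 mm of travel and stays where it is left (a push of 5 to 10 N locks it); to unlock, pinch it and pull it up
Things that resemble listed ones, but are neither listed nor needed, are in the scene too. Leave any blue look-alike of the lid4 alone.

How it is judged:
By the outcome, as a careful person would: the job done as asked, in the order asked, and still so for the second after the job is handed in, with the robot touching nothing.
Of lid1, lid2, lid3, lid4, lid5, lid6 only 4 to 6 are there at a start; the rules pass over those that are not, and their reading is None.
At some moment in a run one of lid1, lid2, lid3, lid4, lid5, lid6 may be knocked a few centimetres aside while the robot is not near it.
It also fails if it takes over 208 s, if anything falls off the work surface, if the arm or the gripper's body presses on something with over 40 N, if the wrist force passes 120 N, or if a joint passes its speed limit or range.

## Working session

There is one attempt and no reset: what is moved stays moved. The work goes in short steps, Python scripts to look and compute and a tool call to move; the robot and the scene stay as the last step left them, time stands still between calls to the robot, and variables do not carry over. Pictures are saved under pics/ and viewed, and the job is handed in when it is done.

Besides the shell and the picture viewer there is one more tool, called as name(argument=value, ...), one argument or row to a line, values as JSON. send_rows: Moves the arm, as the interface text tells. Its arguments: {"type":"object","properties":{"grip":{"type":"array","items":{"type":"number"}},"offset":{"type":"array","items":{"type":"array","items":{"type":"number"}}},"twist":{"type":"array","items":{"type":"number"}},"newtons":{"type":"number"}},"required":["grip","offset","twist"]}

```bash
mkdir -p pics; ls
cat > h.py <<'E'
import numpy as np, cv2
from workcell import monitor, viewer, manip
from scipy.spatial.transform import Rotation as Rn
def cam(name):
    o=monitor.get_obs(); im,d=viewer.camera(name); m=viewer.camera_model(name)
    K=np.array(m['camera_matrix'])
    if name=='wrist':
        M=np.array(m['mount']); T=np.eye(4); T[:3,:3]=Rn.from_quat(o['ee_rot']).as_matrix(); T[:3,3]=o['position']
        C=T@M
    else:
        C=np.eye(4); R=np.array(m['R']); C[:3,:3]=R.T; C[:3,3]=-R.T@np.array(m['t'])
    return im,d,K,C
def cloud(d,K,C):
    v,u=np.mgrid[0:d.shape[0],0:d.shape[1]]
    P=np.stack([(u-K[0,2])/K[0,0]*d,(v-K[1,2])/K[1,1]*d,d],-1)
    W=P@C[:3,:3].T+C[:3,3]; W[d<=0]=np.nan
    return W
def ray(px,z,K,C):
    r=C[:3,:3]@np.array([(px[0]-K[0,2])/K[0,0],(px[1]-K[1,2])/K[1,1],1]); c=C[:3,3]
    return c+r*(z-c[2])/r[2]
def st():
    o=monitor.get_obs(); R=Rn.from_quat(o['ee_rot']).as_matrix()
    print('t',round(o['clock'],2),'pos',np.round(o['position'],4),'x',np.round(R[:,0],3),'y',np.round(R[:,1],3),'z',np.round(R[:,2],3),'F',np.round(o['ft_force'],1),'g',round(o['grip_width'],3)); return o,R
E
python3 - <<'E'
from h import *
o,R=st(); print(o['joint_pos'],manip.tcp_to_grasp)
for n in ['top','scene','wrist']:
    im,d,K,C=cam(n); cv2.imwrite(f'pics/{n}0.png',im); np.savez(f'{n}0.npz',im=im,d=d,K=K,C=C); print(n,K.tolist(),np.round(C,3).tolist())
    if n=='top':
        for t in ['lid1','stand','tape','board_end','batten_face','tape_hook','tape_heel','lock_top','board','flower','medal0','paintpot','slipbowl']:
            for r in viewer.spot_point(t,n): print(t,round(r['score'],2),np.round(r['position'],1))
E
```

```text
pics
t 0.0 pos [ 0.2591 -0.5683  0.2305] x [-0.001  0.001 -1.   ] y [ 0.415 -0.91  -0.001] z [-0.91  -0.415  0.   ] F [ 0.  -0.7 -0.1] g 0.999
[ 1.12040717  0.33288751 -0.06469129  1.46092921  0.02157745  1.34990094
 -0.08847859] 0.0187
top [[470.80118676850685, 0.0, 324.83723613], [0.0, 470.80118676850685, 242.95652944674686], [0.0, 0.0, 1.0]] [[-0.029, -0.99, 0.141, 0.344], [-1.0, 0.028, -0.013, 0.002], [0.009, -0.141, -0.99, 1.161], [0.0, 0.0, 0.0, 1.0]]
lid1 0.78 [403.6 270.1]
lid1 0.77 [447.5 257.6]
lid1 0.75 [470.3 224.5]
lid1 0.69 [363.9 262.3]
lid1 0.68 [320.8 269.3]
lid1 0.65 [494.6 295.5]
stand 0.85 [363.5 183.3]
tape 0.59 [187.7 276.5]
batten_face 0.68 [323.9 188.4]
batten_face 0.59 [363.  263.9]
lock_top 0.64 [179.8 269.6]
board 0.61 [311.1 192.8]
board 0.32 [272.8 263.1]
flower 0.95 [274.3 263.4]
medal0 0.93 [187.9 205.1]
paintpot 0.93 [235.7 265.2]
slipbowl 0.77 [156.9 224.8]
scene [[475.36205302486127, 0.0, 316.96005899500375], [0.0, 475.36205302486127, 241.4724525409592], [0.0, 0.0, 1.0]] [[0.632, 0.497, -0.594, 1.087], [0.774, -0.427, 0.467, -0.477], [-0.021, -0.756, -0.655, 0.731], [0.0, 0.0, 0.0, 1.0]]
wrist [[371.02326905493095, 0.0, 323.19267960228206], [0.0, 371.02326905493095, 237.6027760816263], [0.0, 0.0, 1.0]] [[0.415, -0.863, -0.289, 0.334], [-0.91, -0.394, -0.131, -0.535], [-0.001, 0.317, -0.948, 0.373], [0.0, 0.0, 0.0, 1.0]]
```

View pics/top0.png

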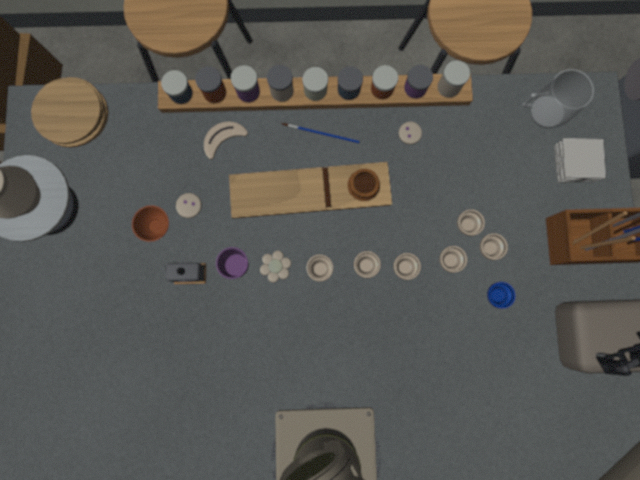

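View pics/scene0.png

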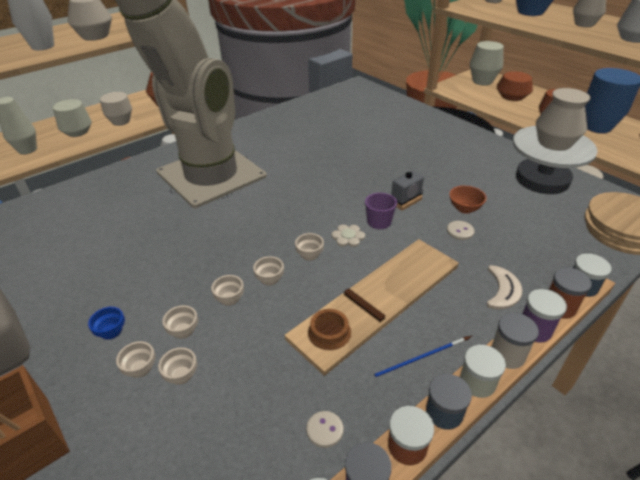

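View pics/wrist0.png

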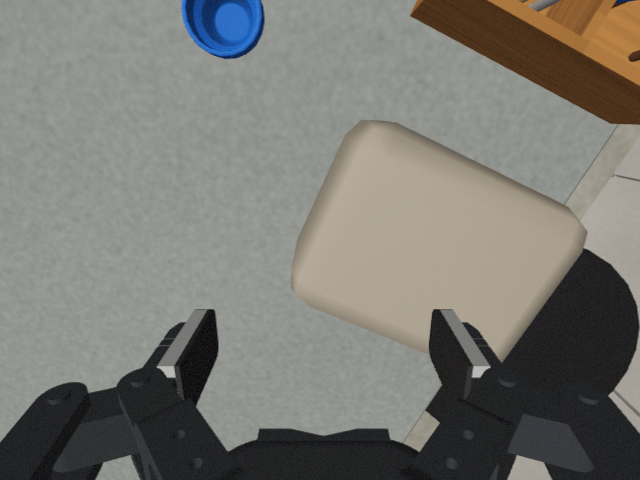

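Six cream lids (row at px ~ (320..495, 222..268)) and a blue decoy at (500,294). Stand is at (363,183), batten at x≈325, free end on the left at ≈(230,195). The tape is at (187,272). Next: measure these.

Run:
```python
from h import *
f=np.load('top0.npz'); im,d,K,C=[f[k] for k in ['im','d','K','C']]
W=cloud(d,K,C)
print('table z',np.nanmedian(W[300:380,100:250,2]))
def circ(mask):
    p=W[mask]; p=p[~np.isnan(p[:,0])]
    (c,r)=cv2.minEnclosingCircle((p[:,:2]*1000).astype(np.float32)); return np.round(c,1),round(r,1),len(p), np.round(np.median(p[:,2])*1000,1)
U,V=np.meshgrid(np.arange(640),np.arange(480))
for px in [(320,268),(367,264),(407,266),(454,259),(471,223),(494,246),(501,294),(364,184),(233,263),(275,265)]:
    m=(np.hypot(U-px[0],V-px[1])<22)
    print(px,'hi', circ(m&(W[...,2]>0.03)) if (m&(W[...,2]>0.03)).any() else None, 'all',circ(m&(W[...,2]>0.008)), 'maxz',np.nanmax(W[m][:,2]), 'ray40',np.round(ray(px,.04,K,C)*1000,1))
# board
m=(W[...,2]>0.011)&(W[...,2]<0.021)&(U>215)&(U<400)&(V>155)&(V<225)
p=W[m][:,:2]*1000
rect=cv2.minAreaRect(p.astype(np.float32)); print('board',rect); print(cv2.boxPoints(rect), np.nanmedian(W[m][:,2]))
m=(W[...,2]>0.0235)&(W[...,2]<0.034)&(U>315)&(U<335)&(V>155)&(V<225)
rect=cv2.minAreaRect((W[m][:,:2]*1000).astype(np.float32)); print('batten',rect,m.sum()); print(cv2.boxPoints(rect))
m=(W[...,2]>0.05)&(U>160)&(U<212)&(V>255)&(V<290)
print('tape z',np.sort(W[m][:,2])[::40])
rect=cv2.minAreaRect((W[m][:,:2]*1000).astype(np.float32)); print('tape',rect,m.sum()); print(cv2.boxPoints(rect))
cv2.imwrite('pics/tapez.png',cv2.resize(im[245:300,150:220],None,fx=8,fy=8,interpolation=cv2.INTER_CUBIC))
cv2.imwrite('pics/boardz.png',cv2.resize(im[150:230,215:400],None,fx=4,fy=4,interpolation=cv2.INTER_CUBIC))
```

```text
table z -0.00016043606556137568
(320, 268) hi (array([446.,   2.]), 31.8, 142, np.float64(39.6)) all (array([446.,   2.]), 31.8, 421, np.float64(23.2)) maxz 0.04707812140848322 ray40 [443.3  -0.   40. ]
(367, 264) hi (array([ 451.3, -111.4]), 31.9, 146, np.float64(39.3)) all (array([ 451.2, -111.5]), 31.9, 424, np.float64(23.5)) maxz 0.04462116249884951 ray40 [ 449.7 -112.7   40. ]
(407, 266) hi (array([ 443.7, -207.7]), 32.2, 163, np.float64(39.6)) all (array([ 443.7, -207.7]), 32.2, 431, np.float64(24.1)) maxz 0.04415970573881722 ray40 [ 442.2 -208.2   40. ]
(454, 259) hi (array([ 457.5, -319.9]), 32.5, 176, np.float64(39.2)) all (array([ 457.5, -319.9]), 32.5, 441, np.float64(24.6)) maxz 0.0467080243039506 ray40 [ 455.8 -322.1   40. ]
(471, 223) hi (array([ 534.9, -374.4]), 43.8, 218, np.float64(38.9)) all (array([ 535.8, -377.8]), 44.9, 479, np.float64(27.5)) maxz 0.04625134186805524 ray40 [ 542.4 -369.4   40. ]
(494, 246) hi (array([ 491.9, -412.5]), 41.3, 209, np.float64(38.7)) all (array([ 491.9, -412.5]), 41.3, 466, np.float64(27.6)) maxz 0.04495635264600151 ray40 [ 484.6 -42
[... 809 characters left out ...]
 [ 600.25385 -182.2375 ]
 [ 711.89105 -176.00511]
 [ 689.56647  223.88307]] 0.015948281195256042
batten ((647.2476196289062, -20.568946838378906), (98.68482208251953, 14.817012786865234), 3.4998836517333984) 228
[[597.545    -16.18644 ]
 [598.4495   -30.975819]
 [696.95026  -24.951454]
 [696.0457   -10.162075]]
tape z [0.05009204 0.06215166 0.06488842 0.06609298 0.06704247 0.0676374
 0.06823698 0.06881253 0.06926683 0.06962462 0.06992119 0.07035343
 0.07090713 0.07170886 0.0728592  0.0818008 ]
tape ((443.3169860839844, 320.0858154296875), (76.66502380371094, 42.33110809326172), 88.55349731445312) 640
[[421.19052 282.2998 ]
 [463.50815 281.2312 ]
 [465.44345 357.87183]
 [423.12582 358.94043]]
```

View pics/tapez.png

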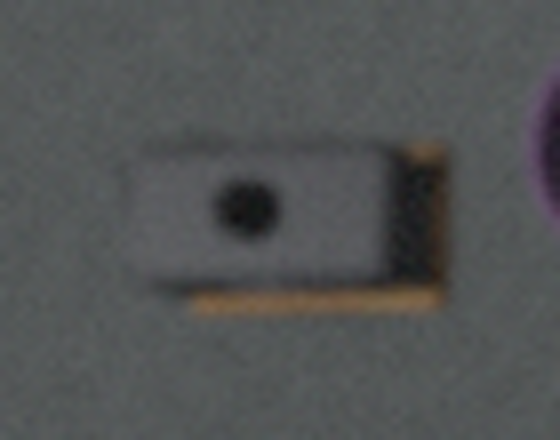

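View pics/boardz.png

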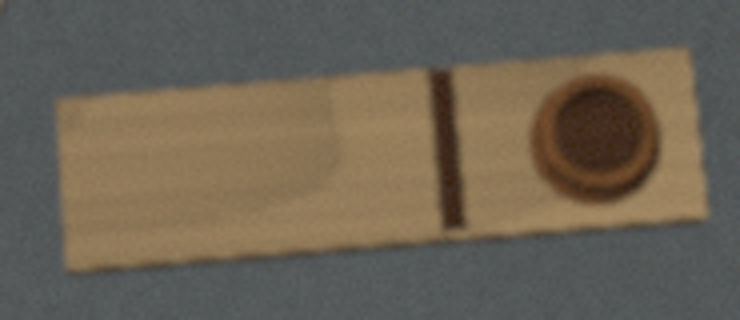

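```bash
cat >> h.py <<'E'
def lids(W,zlo=.03,zhi=.055):
    # cream lid rims on table: component circles
    m=((W[...,2]>0.006)&(W[...,2]<zhi)).astype(np.uint8)
    out=[]
    hi=(W[...,2]>zlo)&(W[...,2]<zhi)
    n,L,s,c=cv2.connectedComponentsWithStats(hi.astype(np.uint8),connectivity=8)
    for i in range(1,n):
        if s[i,4]<60 or s[i,4]>1500: continue
        p=W[L==i]; (cc,r)=cv2.minEnclosingCircle((p[:,:2]*1000).astype(np.float32))
        if 29<r<38: out.append((round(cc[0],1),round(cc[1],1),round(r,1)))
    return out
def go(p,yaw=None,cur=None):
    """p world TCP mm; yaw: jaw dir deg mod 180. prints offset (tool mm) and twist"""
    o,R=st()
    d=R.T@(np.array(p)-np.array(o['position'])*1000)
    tw=0
    if yaw is not None:
        cy=np.degrees(np.arctan2(R[1,1],R[0,1])); dy=(yaw-cy+90)%180-90; tw=-dy # tool x down
    print('offset',np.round(d,1),'twist',round(tw,1)); return d,tw
E
python3 - <<'E'
from h import *
f=np.load('top0.npz'); im,d,K,C=[f[k] for k in ['im','d','K','C']]
W=cloud(d,K,C); print(lids(W)); 
go([486,-420,200])
E
```

```text
[(651.7, -113.7, 36.2), (546.5, -368.6, 32.4), (540.9, -642.2, 36.9), (486.6, -419.4, 32.9), (457.5, -319.9, 32.5), (462.4, 208.9, 33.2), (451.3, -111.4, 31.9), (443.7, -207.7, 32.2), (446.0, 2.0, 31.8), (442.5, 312.7, 35.6), (368.2, -428.9, 32.4)]
t 0.8 pos [ 0.2593 -0.5687  0.2313] x [ 0. -0. -1.] y [ 0.415 -0.91   0.   ] z [-0.91  -0.415 -0.   ] F [ 0.   0.5 -0.1] g 0.996
offset [  31.3  -41.2 -268. ] twist 0
```

send_rows(
  grip=[0,0,0,0,0],
  offset=[
    [0,-6,-40],
    [0,-12,-80],
    [0,-18,-120],
    [0,-25,-160],
    [0,-31,-200],
  ],
  twist=[0,0,0,0,0],
  newtons=30,
)

```text
clock: 1.22
position: [0.4298, -0.4562, 0.2316]
ee_rot: [0.691, 0.15, -0.691, 0.15]
ft_force: [0.5, -0.2, -0.1]
grip_width: 1.001
```

send_rows(
  grip=[0,0,0,0,0],
  offset=[
    [8,-3,-22],
    [16,-6,-44],
    [24,-10,-66],
    [30,-10,-68],
    [30,-10,-68],
  ],
  twist=[0,0,0,0,0],
)

```text
clock: 1.63
position: [0.487, -0.4184, 0.1997]
ee_rot: [-0.69, -0.152, 0.691, -0.15]
ft_force: [-1.0, -0.7, -0.6]
grip_width: 1.001
```

Run:
```python
from h import *
im,d,K,C=cam('wrist'); W=cloud(d,K,C); cv2.imwrite('pics/w1.png',im); print('wrist',lids(W))
im,d,K,C=cam('top'); W=cloud(d,K,C); print('top',lids(W))
go([486,-420,22])
```

```text
wrist [(547.6, -370.5, 31.9), (487.2, -421.6, 31.9), (370.7, -430.7, 32.2), (455.4, -646.8, 32.2)]
top [(903.9, 392.7, 31.5), (652.1, -113.4, 36.4), (544.7, -369.6, 33.1), (486.1, -419.7, 33.0), (457.6, -320.0, 32.7), (461.7, 208.5, 33.2), (451.1, -111.4, 31.9), (444.2, -207.0, 32.2), (445.9, 2.2, 31.7), (442.0, 309.6, 33.0), (368.7, -429.1, 32.2)]
t 1.73 pos [ 0.4853 -0.421   0.2013] x [-0.001 -0.    -1.   ] y [ 0.414 -0.91   0.   ] z [-0.91  -0.414  0.001] F [-0.4 -0.2  1.1] g 0.999
offset [179.3  -0.6  -1.2] twist 0
```

View pics/w1.png

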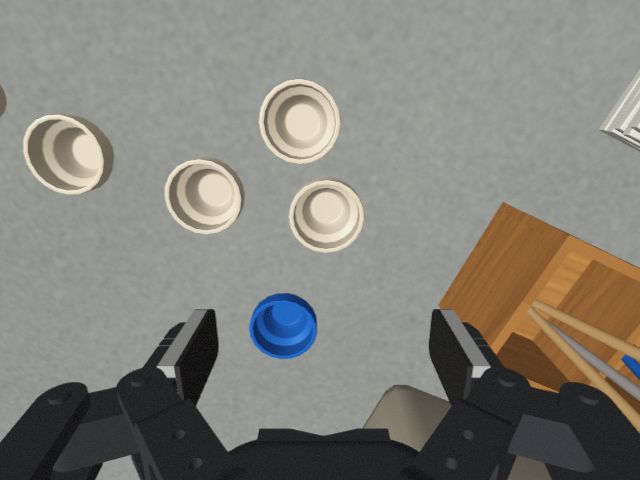

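Run:
```python
from h import *
im,d,K,C=cam('wrist'); W=cloud(d,K,C)
for c in [(547.6,-370.5),(487.2,-421.6),(457,-320)]:
    r=np.hypot(W[...,0]*1000-c[0],W[...,1]*1000-c[1])
    for a,b in [(0,10),(10,18),(20,26),(28.5,31.5)]:
        z=W[...,2][(r>=a)&(r<b)]; print(c,a,b,len(z),np.round(np.percentile(z,[10,50,90])*1000,1) if len(z) else '')
print(np.round(C[:3,3],3))
cv2.imwrite('pics/w1z.png',cv2.resize(im[60:270,150:400],None,fx=3,fy=2.8))
```

```text
(547.6, -370.5) 0 10 439 [3. 4. 5.]
(547.6, -370.5) 10 18 1007 [3.5 4.9 7.8]
(547.6, -370.5) 20 26 1420 [16.8 20.1 21.9]
(547.6, -370.5) 28.5 31.5 943 [38. 39. 40.]
(487.2, -421.6) 0 10 1458 [  3.8 277.9 285.2]
(487.2, -421.6) 10 18 6489 [  6.8 280.7 285.9]
(487.2, -421.6) 20 26 2920 [ 18.7 282.4 292.2]
(487.2, -421.6) 28.5 31.5 2932 [ 37.9 282.2 290.1]
(457, -320) 0 10 357 [3.1 4.  5. ]
(457, -320) 10 18 1017 [ 3.6  5.2 12.3]
(457, -320) 20 26 1398 [18.3 21.5 35. ]
(457, -320) 28.5 31.5 677 [ -1.3  38.5 262.2]
[ 0.56  -0.388  0.343]
```

View pics/w1z.png

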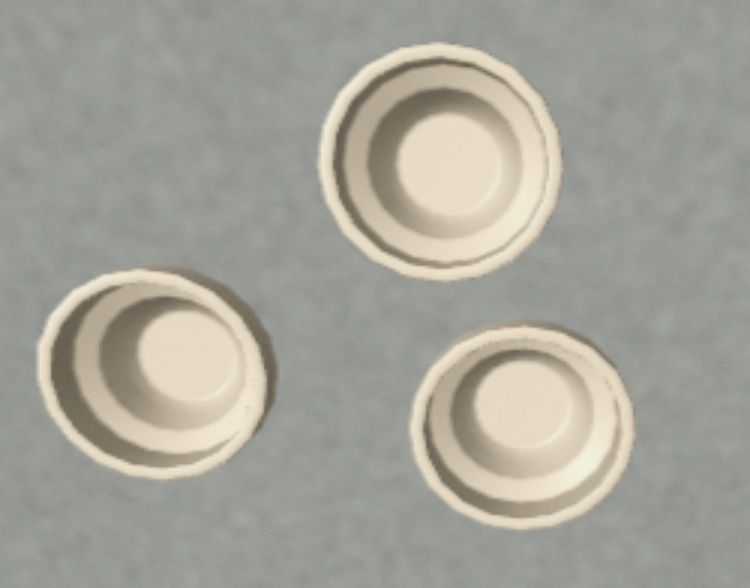

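send_rows(
  grip=[0,0,0,0,0],
  offset=[
    [40,0,-1],
    [80,0,-1],
    [120,0,-1],
    [150,0,-1],
    [171,0,-1],
  ],
  twist=[0,0,0,0,0],
)

```text
clock: 2.2
position: [0.4847, -0.4204, 0.0275]
ee_rot: [-0.69, -0.15, 0.692, -0.149]
ft_force: [0.9, -0.1, -0.8]
grip_width: 1.0
```

send_rows(
  grip=[0,0,0,0,0],
  offset=[
    [4,0,0],
    [7,0,0],
    [7,0,0],
    [7,0,0],
    [7,0,0],
  ],
  twist=[0,0,0,0,0],
)

```text
clock: 2.62
position: [0.4879, -0.4208, 0.0254]
ee_rot: [0.692, 0.149, -0.69, 0.151]
ft_force: [1.1, 0.9, 0.0]
grip_width: 1.001
```

Run:
```python
from h import *
im,d,K,C=cam('wrist'); cv2.imwrite('pics/w2.png',im); im,d,K,C=cam('scene'); cv2.imwrite('pics/s2.png',im[280:400,80:260].repeat(4,0).repeat(4,1)); go([487,-420.5,22])
```

```text
t 2.72 pos [ 0.4877 -0.4204  0.0248] x [ 0.002 -0.002 -1.   ] y [ 0.415 -0.91   0.002] z [-0.91  -0.415 -0.001] F [ 0.3  0.3 -0.5] g 0.996
offset [ 2.8 -0.2  0.7] twist 0
```

View pics/w2.png

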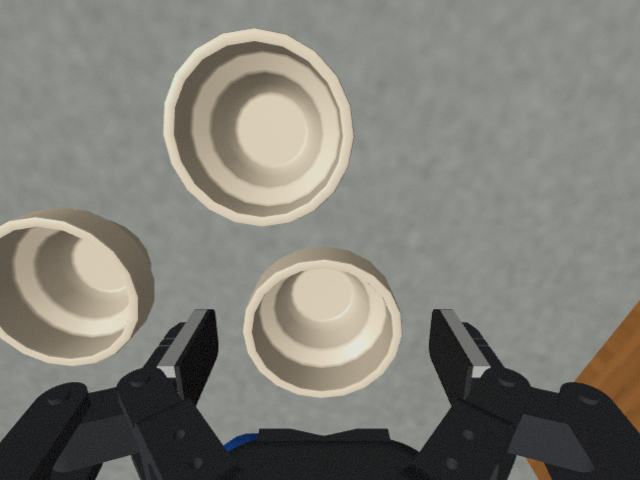

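View pics/s2.png

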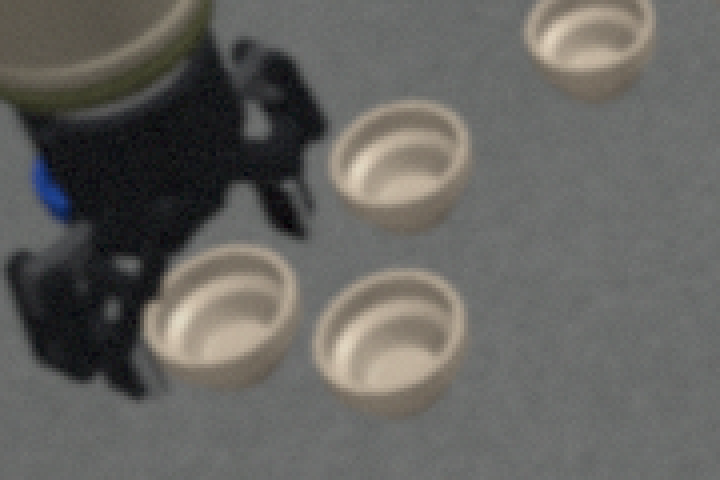

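send_rows(
  grip=[0,255,255,255,255],
  offset=[
    [2,0,0],
    [2,0,0],
    [2,0,0],
    [2,0,0],
    [2,0,0],
  ],
  twist=[0,0,0,0,0],
)

```text
clock: 3.13
position: [0.4872, -0.4198, 0.0216]
ee_rot: [0.691, 0.15, -0.691, 0.15]
ft_force: [-0.4, 0.0, 2.3]
grip_width: 0.742
```

send_rows(
  grip=[255,255,255,255,255],
  offset=[
    [0,0,0],
    [0,0,0],
    [-6,0,0],
    [-16,0,0],
    [-30,0,0],
  ],
  twist=[0,0,0,0,0],
)

```text
clock: 3.55
position: [0.4864, -0.4193, 0.0512]
ee_rot: [-0.691, -0.151, 0.691, -0.15]
ft_force: [-0.8, 0.2, -2.2]
grip_width: 0.74
```

Run:
```python
from h import *
im,d,K,C=cam('wrist'); cv2.imwrite('pics/w3.png',im); 
W=cloud(d,K,C); print(lids(W,.045,.09));st(); go([652,-115,160])
```

```text
[]
t 3.6 pos [ 0.4882 -0.4207  0.0554] x [ 0.003 -0.002 -1.   ] y [ 0.415 -0.91   0.003] z [-0.91  -0.415 -0.001] F [ 1.2 -1.5  1.6] g 0.737
t 3.6 pos [ 0.4882 -0.4207  0.0554] x [ 0.003 -0.002 -1.   ] y [ 0.415 -0.91   0.003] z [-0.91  -0.415 -0.001] F [ 1.2 -1.5  1.6] g 0.737
offset [-104.9 -209.8 -276. ] twist 0
```

View pics/w3.png

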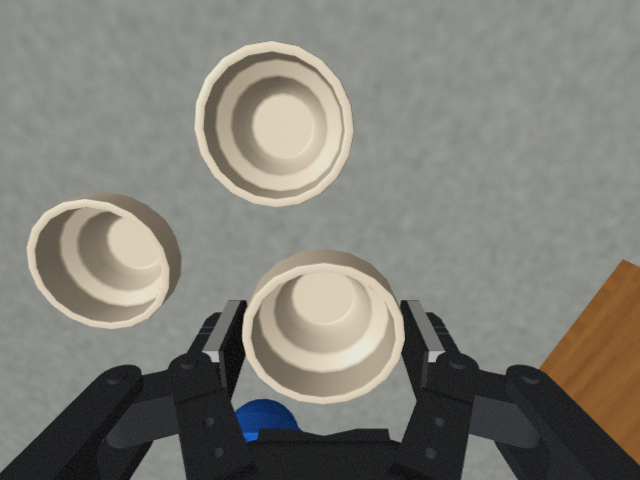

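send_rows(
  grip=[255,255,255,255,255],
  offset=[
    [-38,0,0],
    [-70,-15,-15],
    [-90,-45,-40],
    [-102,-80,-62],
    [-105,-110,-85],
  ],
  twist=[0,0,0,0,0],
)

```text
clock: 4.02
position: [0.5198, -0.2841, 0.1601]
ee_rot: [0.692, 0.148, -0.69, 0.151]
ft_force: [2.0, 0.3, -1.2]
grip_width: 0.742
```

send_rows(
  grip=[255,255,255,255,255],
  offset=[
    [0,-26,-28],
    [0,-52,-56],
    [0,-78,-84],
    [0,-100,-110],
    [0,-100,-110],
  ],
  twist=[0,0,0,0,0],
)

```text
clock: 4.43
position: [0.5803, -0.1387, 0.1577]
ee_rot: [0.692, 0.155, -0.689, 0.153]
ft_force: [0.1, 1.2, -1.9]
grip_width: 0.742
```

```bash
cat >> h.py <<'E'
def held(d,K):
    M=np.array(viewer.camera_model('wrist')['mount']); P=cloud(d,K,M)*1000
    # rim plane: tool x between -24 and -12, near axis
    m=(P[...,0]<-13)&(P[...,0]>-24)&(np.hypot(P[...,1],P[...,2])<36)&(np.abs(P[...,1])<31.5)
    n,L,s,c=cv2.connectedComponentsWithStats(m.astype(np.uint8),connectivity=8)
    p=P[m]; (cc,r)=cv2.minEnclosingCircle(p[:,1:].astype(np.float32)); 
    print('held y,z,r',np.round(cc,1),round(r,1),len(p),'x',np.round(np.percentile(p[:,0],[5,50,95]),1)); return cc
E
python3 - <<'E'
from h import *
im,d,K,C=cam('wrist'); cv2.imwrite('pics/w4.png',im); 
W=cloud(d,K,C); print(lids(W,.035,.055)); held(d,K)
im,d,K,C=cam('top'); W=cloud(d,K,C); print('top',lids(W))
go([652,-115,160])
E
```

```text
[(548.5, -370.0, 32.5), (444.7, -209.3, 31.6)]
held y,z,r [-0.5  0.8] 33.2 5981 x [-18.5 -17.1 -13.7]
top [(652.2, -113.4, 36.2), (545.7, -368.5, 32.5), (541.2, -643.1, 36.3), (461.5, 208.5, 33.1), (450.9, -111.4, 31.8), (446.0, 2.2, 31.8), (441.9, 309.2, 33.2), (368.1, -429.5, 32.7)]
t 4.53 pos [ 0.5781 -0.146   0.1572] x [ 0.001 -0.    -1.   ] y [ 0.418 -0.908  0.001] z [-0.908 -0.418 -0.001] F [-0.6 -1.  -1.1] g 0.739
offset [ -2.7   2.7 -80.1] twist 0
```

View pics/w4.png

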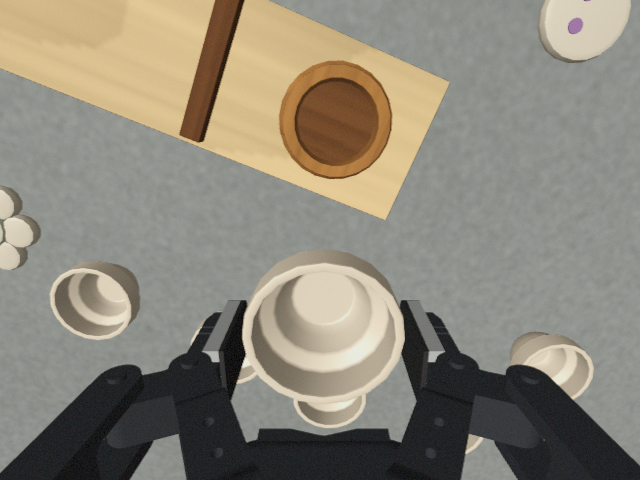

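Run:
```python
from h import *
st()
im,d,K,C=cam('wrist'); W=cloud(d,K,C)
for zl,zh in [(.037,.048),(.033,.05)]:
    m=(W[...,2]>zl)&(W[...,2]<zh)&(np.hypot(W[...,0]-.652,W[...,1]+.114)<.045)
    (c,r)=cv2.minEnclosingCircle((W[m][:,:2]*1000).astype(np.float32)); print(c,r,m.sum())
    e=cv2.fitEllipse((W[m][:,:2]*1000).astype(np.float32)); print(e)
r=viewer.spot_point('stand','wrist'); print(r and ray(r[0]['position'],.016,K,C))
m=(W[...,2]>.024)&(W[...,2]<.034)&(np.abs(W[...,1]+.02)<.03)&(W[...,0]>.59)&(W[...,0]<.71)
rect=cv2.minAreaRect((W[m][:,:2]*1000).astype(np.float32)); print(rect, cv2.boxPoints(rect))
go([652,-115,160])
```

```text
t 4.53 pos [ 0.5781 -0.146   0.1572] x [ 0.001 -0.    -1.   ] y [ 0.418 -0.908  0.001] z [-0.908 -0.418 -0.001] F [-0.6 -1.  -1.1] g 0.739
(653.5852661132812, -114.66839599609375) 35.94987869262695 4048
((653.5186157226562, -114.67669677734375), (64.20623779296875, 64.2530746459961), 48.780941009521484)
(653.5852661132812, -114.66839599609375) 35.94987869262695 4215
((653.5223999023438, -114.65556335449219), (63.96018600463867, 64.00321197509766), 30.599903106689453)
[ 0.65304969 -0.1152317   0.016     ]
((643.8784790039062, -22.254634857177734), (89.77340698242188, 15.749990463256836), 3.192621946334839) [[598.62286  -16.891735]
 [599.50006  -32.61728 ]
 [689.1341   -27.617535]
 [688.2569   -11.891991]]
t 4.63 pos [ 0.5772 -0.149   0.1568] x [ 0.    -0.001 -1.   ] y [ 0.414 -0.91   0.001] z [-0.91  -0.414  0.   ] F [-0.1 -0.5 -1.8] g 0.739
offset [ -3.2   0.  -82.2] twist 0
```

send_rows(
  grip=[255,255,255,255,255],
  offset=[
    [0,0,-40],
    [0,0,-76],
    [30,0,-83],
    [65,0,-84],
    [82,0,-84],
  ],
  twist=[0,0,0,0,0],
)

```text
clock: 5.05
position: [0.6523, -0.1141, 0.0703]
ee_rot: [-0.69, -0.15, 0.692, -0.149]
ft_force: [-1.3, -0.2, -1.9]
grip_width: 0.738
```

send_rows(
  grip=[255,255,255,255,255],
  offset=[
    [0,0,0],
    [0,0,0],
    [0,0,0],
    [0,0,0],
    [0,0,0],
  ],
  twist=[0,0,0,0,0],
)

```text
clock: 5.47
position: [0.6547, -0.1135, 0.0764]
ee_rot: [0.692, 0.149, -0.69, 0.15]
ft_force: [-0.4, 0.0, -0.8]
grip_width: 0.739
```

Run:
```python
from h import *
for i in range(3): im,d,K,C=cam('wrist'); go([653.5,-114.6,42])
cv2.imwrite('pics/w5.png',im)
```

```text
t 5.52 pos [ 0.6546 -0.1133  0.076 ] x [ 0.002 -0.001 -1.   ] y [ 0.414 -0.91   0.002] z [-0.91  -0.414 -0.002] F [-0.1  0.4 -0.3] g 0.739
offset [34.   0.7  1.6] twist 0
t 5.57 pos [ 0.6544 -0.1132  0.0756] x [ 0.002 -0.    -1.   ] y [ 0.415 -0.91   0.001] z [-0.91  -0.415 -0.002] F [ 0.3  1.1 -0.7] g 0.739
offset [33.6  0.8  1.4] twist 0
t 5.62 pos [ 0.6542 -0.1131  0.0753] x [ 0.001 -0.    -1.   ] y [ 0.415 -0.91   0.001] z [-0.91  -0.415 -0.001] F [ 0.2  0.1 -1.8] g 0.739
offset [33.3  1.   1.3] twist 0
```

View pics/w5.png

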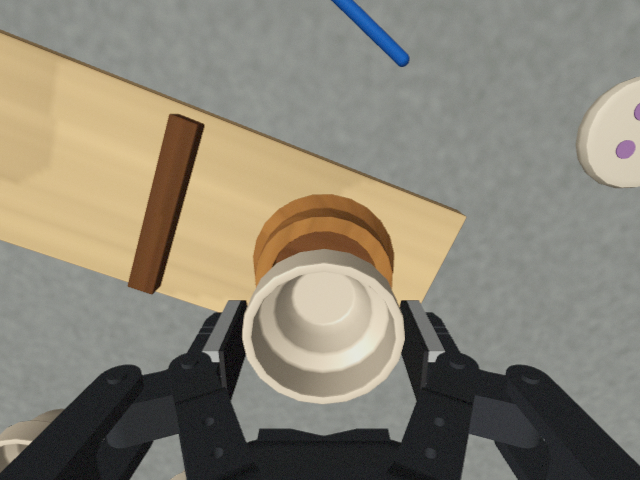

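send_rows(
  grip=[255,255,255,255,255],
  offset=[
    [10,1,1],
    [18,1,1],
    [26,1,1],
    [32,1,1],
    [32,1,1],
  ],
  twist=[0,0,0,0,0],
)

```text
clock: 6.03
position: [0.6527, -0.1142, 0.0407]
ee_rot: [-0.69, -0.15, 0.692, -0.15]
ft_force: [0.4, 0.1, -1.8]
grip_width: 0.742
```

send_rows(
  grip=[255,255,255,255,255],
  offset=[
    [0,0,0],
    [1,0,0],
    [2,0,0],
    [2,0,0],
    [2,0,0],
  ],
  twist=[0,0,0,0,0],
)

```text
clock: 6.45
position: [0.6533, -0.1143, 0.0403]
ee_rot: [0.691, 0.15, -0.691, 0.15]
ft_force: [0.7, 0.9, -1.7]
grip_width: 0.738
```

Run:
```python
from h import *
for i in range(2): im,d,K,C=cam('wrist'); go([653.5,-114.6,41])
held(d,K)
cv2.imwrite('pics/w6.png',im)
```

```text
t 6.5 pos [ 0.6533 -0.1143  0.0404] x [ 0. -0. -1.] y [ 0.415 -0.91   0.   ] z [-0.91  -0.415 -0.   ] F [-0.   0.  -1.2] g 0.742
offset [-0.6  0.4 -0. ] twist 0
t 6.55 pos [ 0.6533 -0.1143  0.0404] x [ 0. -0. -1.] y [ 0.415 -0.91   0.   ] z [-0.91  -0.415 -0.   ] F [-0.2 -0.6 -1.1] g 0.736
offset [-0.6  0.3 -0. ] twist 0
held y,z,r [-0.4  0.4] 33.3 6127 x [-18.8 -17.4 -13.7]
```

View pics/w6.png

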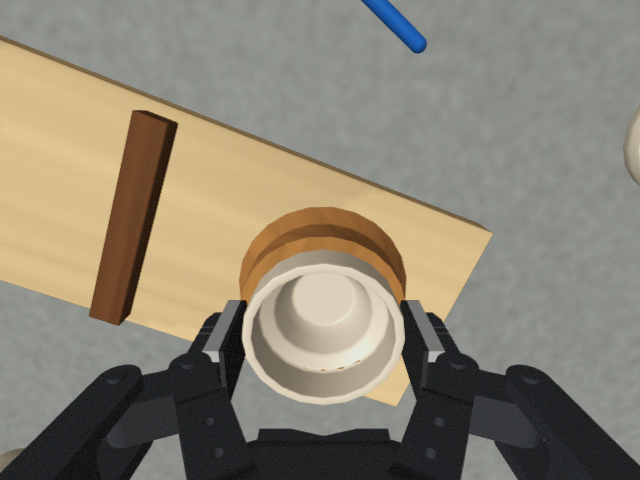

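send_rows(
  grip=[255,255,255,255,255],
  offset=[
    [1,0,0],
    [2,0,0],
    [2,0,0],
    [2,0,0],
    [2,0,0],
  ],
  twist=[0,0,0,0,0],
)

```text
clock: 6.97
position: [0.6535, -0.1143, 0.04]
ee_rot: [0.691, 0.15, -0.691, 0.15]
ft_force: [-6.3, 1.2, 11.8]
grip_width: 0.742
```

send_rows(
  grip=[0,0,0,0,0],
  offset=[
    [-1,0,0],
    [-1,0,0],
    [-1,0,0],
    [-10,0,0],
    [-40,0,0],
  ],
  twist=[0,0,0,0,0],
)

```text
clock: 7.38
position: [0.6504, -0.114, 0.0744]
ee_rot: [-0.688, -0.151, 0.694, -0.149]
ft_force: [0.3, -0.3, 0.7]
grip_width: 1.0
```

send_rows(
  grip=[0,0,0,0,0],
  offset=[
    [-40,0,0],
    [-80,0,35],
    [-100,0,70],
    [-100,0,80],
    [-100,0,80],
  ],
  twist=[0,0,0,0,0],
)

```text
clock: 7.8
position: [0.579, -0.1508, 0.182]
ee_rot: [0.692, 0.147, -0.69, 0.15]
ft_force: [-0.3, -0.8, -0.5]
grip_width: 0.996
```

Run:
```python
from h import *
im,d,K,C=cam('wrist'); st(); cv2.imwrite('pics/w7.png',im); W=cloud(d,K,C); print(lids(W,.052,.07),lids(W))
im,d,K,C=cam('top'); W=cloud(d,K,C); print('top',lids(W))
o=go([546,-369.5,150])
```

```text
t 7.85 pos [ 0.5799 -0.1492  0.1805] x [ 0.003 -0.002 -1.   ] y [ 0.413 -0.911  0.003] z [-0.911 -0.413 -0.002] F [-0.   0.2  0.6] g 1.0
[] [(653.7, -114.7, 36.1), (453.5, -112.9, 32.0), (548.2, -370.4, 32.8), (446.0, -208.9, 32.4), (459.3, -319.5, 32.0)]
top [(651.1, -109.0, 33.7), (546.0, -369.7, 31.9), (543.2, -643.4, 36.3), (462.1, 209.3, 33.4), (451.0, -111.4, 31.8), (446.0, 2.1, 31.7), (442.2, 310.2, 33.0), (368.3, -429.2, 32.7)]
t 7.9 pos [ 0.5805 -0.1479  0.1794] x [ 0.001 -0.001 -1.   ] y [ 0.414 -0.91   0.001] z [-0.91  -0.414 -0.001] F [-0.   0.1  0.5] g 1.0
offset [ 29.5 187.4 123.1] twist 0
```

View pics/w7.png

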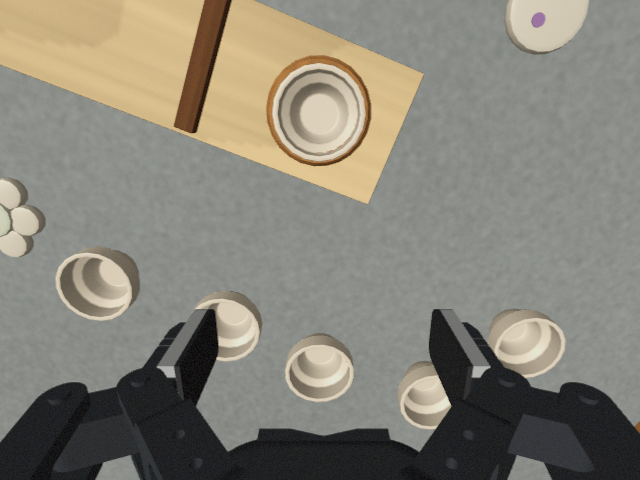

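```bash
cat >> h.py <<'E'
def rim(W,z,c=(653,-114.5),rr=40):
    m=(W[...,2]>z-.006)&(W[...,2]<z+.006)&(np.hypot(W[...,0]*1000-c[0],W[...,1]*1000-c[1])<rr)
    if m.sum()<30: print('rim none'); return
    p=W[m]; (cc,r)=cv2.minEnclosingCircle((p[:,:2]*1000).astype(np.float32))
    A=np.c_[p[:,:2]*1000,np.ones(len(p))]; k=np.linalg.lstsq(A,p[:,2]*1000,rcond=None)[0]
    print('rim',np.round(cc,1),round(r,1),'z',np.round(np.percentile(p[:,2],[5,50,95])*1000,1),'tilt deg',np.round(np.degrees(k[:2]),1))
E
python3 - <<'E'
from h import *
im,d,K,C=cam('wrist'); W=cloud(d,K,C); rim(W,.059); print(lids(W))
go([547,-370,150])
E
```

```text
rim [ 652.9 -115.7] 32.0 z [54.9 57.6 58.9] tilt deg [0.1 0.1]
[(653.5, -114.7, 36.0), (452.7, -112.3, 32.5), (548.5, -370.3, 32.9), (445.7, -208.7, 32.6), (459.3, -319.6, 32.4)]
t 7.95 pos [ 0.5807 -0.1471  0.1785] x [ 0.  0. -1.] y [ 0.415 -0.91   0.   ] z [-0.91  -0.415 -0.   ] F [ 0.6  0.6 -0.8] g 1.009
offset [ 28.5 188.8 123.2] twist 0
```

send_rows(
  grip=[0,0,0,0,0],
  offset=[
    [5,33,22],
    [10,66,44],
    [20,99,66],
    [28,132,87],
    [28,164,107],
  ],
  twist=[0,0,0,0,0],
)

```text
clock: 8.37
position: [0.5505, -0.3417, 0.1474]
ee_rot: [-0.69, -0.152, 0.692, -0.15]
ft_force: [1.1, -0.6, -0.4]
grip_width: 1.004
```

send_rows(
  grip=[0,0,0,0,0],
  offset=[
    [5,20,14],
    [20,25,16],
    [30,25,16],
    [50,25,16],
    [50,25,16],
  ],
  twist=[0,0,0,0,0],
)

```text
clock: 8.78
position: [0.5463, -0.3666, 0.0953]
ee_rot: [-0.689, -0.153, 0.692, -0.149]
ft_force: [0.2, 0.0, -1.5]
grip_width: 1.001
```

Run:
```python
from h import *
im,d,K,C=cam('top'); W=cloud(d,K,C); print('top',lids(W)); go([547.5,-370,22])
im,d,K,C=cam('wrist'); W=cloud(d,K,C); rim(W,.04,(547,-370));go([547.5,-370,22])
```

```text
top [(650.3, -112.4, 35.7), (457.5, -319.8, 32.1), (461.7, 208.7, 33.4), (451.4, -111.4, 32.2), (443.5, -207.4, 32.2), (445.8, 2.0, 31.8), (441.2, 309.5, 32.8)]
t 8.83 pos [ 0.5469 -0.3671  0.0974] x [-0.004  0.004 -1.   ] y [ 0.418 -0.909 -0.005] z [-0.909 -0.418  0.002] F [-0.   0.4  0.6] g 0.996
offset [75.4  3.3  0.5] twist 0
rim [ 547.7 -370.8] 32.2 z [35.1 38.7 39.8] tilt deg [0.3 0.2]
t 8.88 pos [ 0.5475 -0.3679  0.0992] x [-0.002  0.002 -1.   ] y [ 0.417 -0.909 -0.003] z [-0.909 -0.417  0.001] F [ 0.1 -0.6 -0.8] g 0.997
offset [77.2  2.1  0.8] twist 0
```

send_rows(
  grip=[0,0,0,0,0],
  offset=[
    [30,2,1],
    [60,2,1],
    [76,2,1],
    [77,2,1],
    [77,2,1],
  ],
  twist=[0,0,0,0,0],
)

```text
clock: 9.3
position: [0.5475, -0.3718, 0.0238]
ee_rot: [0.691, 0.151, -0.691, 0.15]
ft_force: [0.3, -1.0, 0.4]
grip_width: 1.0
```

send_rows(
  grip=[0,255,255,255,255],
  offset=[
    [0,0,0],
    [0,0,0],
    [0,0,0],
    [0,0,0],
    [0,0,0],
  ],
  twist=[0,0,0,0,0],
)

```text
clock: 9.72
position: [0.5481, -0.3731, 0.0259]
ee_rot: [0.692, 0.149, -0.69, 0.151]
ft_force: [-2.6, 2.3, 9.0]
grip_width: 0.759
```

Run:
```python
from h import *
im,d,K,C=cam('wrist'); c=held(d,K)
o,R=st(); off=R[:,1]*c[0]+R[:,2]*c[1]; print('lid off world',np.round(off,1)); t=np.array([653,-115,0])-off; t[2]=56; print('pick z',o['position'][2]*1000,'target',t)
go(t); go(t+[0,0,90])
```

```text
held y,z,r [-0.5 -0.8] 32.8 2130 x [-16.3 -13.4 -13. ]
t 9.77 pos [ 0.5481 -0.3731  0.0259] x [ 0.003 -0.001 -1.   ] y [ 0.415 -0.91   0.002] z [-0.91  -0.415 -0.002] F [-2.6  1.4  8.9] g 0.765
lid off world [0.5 0.8 0. ]
pick z 25.879474988115376 target [ 652.50727967 -115.80029686   56.        ]
t 9.77 pos [ 0.5481 -0.3731  0.0259] x [ 0.003 -0.001 -1.   ] y [ 0.415 -0.91   0.002] z [-0.91  -0.415 -0.002] F [-2.6  1.4  8.9] g 0.765
offset [ -30.2 -190.7 -201.8] twist 0
t 9.77 pos [ 0.5481 -0.3731  0.0259] x [ 0.003 -0.001 -1.   ] y [ 0.415 -0.91   0.002] z [-0.91  -0.415 -0.002] F [-2.6  1.4  8.9] g 0.765
offset [-120.2 -190.5 -201.9] twist 0
```

Run:
```python
from h import *
im,d,K,C=cam('wrist'); cv2.imwrite('pics/w8.png',im);st()
im,d,K,C=cam('scene');cv2.imwrite('pics/s8.png',im[250:430,60:300].repeat(3,0).repeat(3,1))
```

```text
t 9.82 pos [ 0.5481 -0.3731  0.0259] x [ 0.003 -0.001 -1.   ] y [ 0.415 -0.91   0.002] z [-0.91  -0.415 -0.002] F [-2.4  1.7 10.1] g 0.761
```

View pics/w8.png

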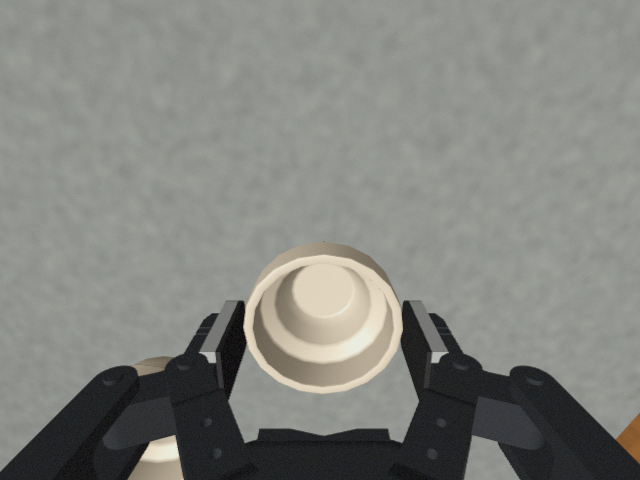

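View pics/s8.png

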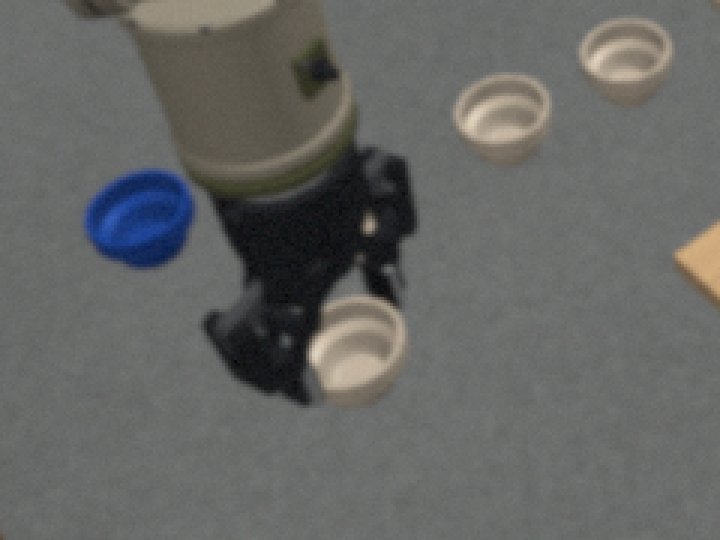

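send_rows(
  grip=[0,0,0,0,0],
  offset=[
    [0,0,0],
    [0,0,0],
    [0,0,0],
    [0,0,0],
    [0,0,0],
  ],
  twist=[0,0,0,0,0],
)

```text
clock: 10.28
position: [0.5469, -0.3727, 0.0233]
ee_rot: [-0.691, -0.15, 0.691, -0.15]
ft_force: [-0.3, -0.3, -0.1]
grip_width: 1.002
```

Run:
```python
from h import *
im,d,K,C=cam('wrist'); W=cloud(d,K,C); rim(W,.04,(547,-370)); go([547.5,-370.5,22]); cv2.imwrite('pics/w9.png',im)
```

```text
rim [ 546.1 -368.2] 38.0 z [34.8 38.6 39.9] tilt deg [0.2 0.9]
t 10.33 pos [ 0.5469 -0.3727  0.0232] x [-0.  0. -1.] y [ 0.415 -0.91  -0.   ] z [-0.91  -0.415  0.   ] F [ 0.5 -0.9 -0.6] g 0.999
offset [ 1.2 -1.7 -1.5] twist 0
```

View pics/w9.png

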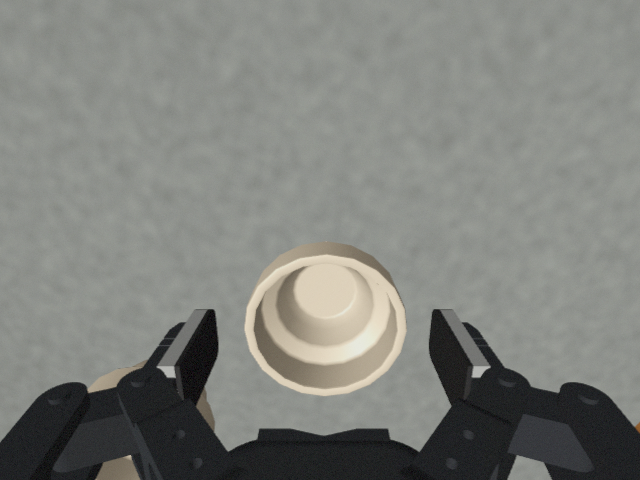

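send_rows(
  grip=[0,0,130,255,255],
  offset=[
    [1,-1,-1],
    [1,-1,-1],
    [1,-1,-1],
    [1,-1,-1],
    [1,-1,-1],
  ],
  twist=[0,0,0,0,0],
)

```text
clock: 10.75
position: [0.5477, -0.3715, 0.0229]
ee_rot: [0.691, 0.15, -0.691, 0.15]
ft_force: [-0.9, 0.7, 5.2]
grip_width: 0.761
```

send_rows(
  grip=[255,255,255,255,255],
  offset=[
    [0,0,0],
    [0,0,0],
    [0,0,0],
    [0,0,0],
    [0,0,0],
  ],
  twist=[0,0,0,0,0],
)

```text
clock: 11.17
position: [0.5477, -0.3715, 0.0229]
ee_rot: [0.691, 0.15, -0.691, 0.15]
ft_force: [-1.0, 1.1, 4.4]
grip_width: 0.762
```

send_rows(
  grip=[255,255,255,255,255],
  offset=[
    [-10,0,0],
    [-25,0,0],
    [-40,0,0],
    [-40,0,0],
    [-40,0,0],
  ],
  twist=[0,0,0,0,0],
)

```text
clock: 11.58
position: [0.5478, -0.3717, 0.0631]
ee_rot: [0.691, 0.15, -0.691, 0.151]
ft_force: [-0.8, -0.3, -1.2]
grip_width: 0.763
```

```bash
cat >> h.py <<'E'
def plan(z,up=90):
    im,d,K,C=cam('wrist'); c=held(d,K)
    o,R=st(); off=R[:,1]*c[0]+R[:,2]*c[1]; t=np.array([653,-115,0])-off; t[2]=z; print('lid off world',np.round(off,1),'target',np.round(t,1))
    go(t+[0,0,up]); return im
E
python3 - <<'E'
from h import *
im=plan(56); cv2.imwrite('pics/w10.png',im)
E
```

```text
held y,z,r [-0.5 -0.5] 33.1 5066 x [-16.9 -15.7 -13.7]
t 11.63 pos [ 0.5472 -0.3714  0.062 ] x [-0. -0. -1.] y [ 0.415 -0.91  -0.   ] z [-0.91  -0.415  0.   ] F [ 0.3 -0.4 -1. ] g 0.757
lid off world [ 0.3  0.6 -0. ] target [ 652.7 -115.6   56. ]
t 11.63 pos [ 0.5472 -0.3714  0.062 ] x [-0. -0. -1.] y [ 0.415 -0.91  -0.   ] z [-0.91  -0.415  0.   ] F [ 0.3 -0.4 -1. ] g 0.757
offset [ -84.  -188.9 -202.1] twist 0
```

View pics/w10.png

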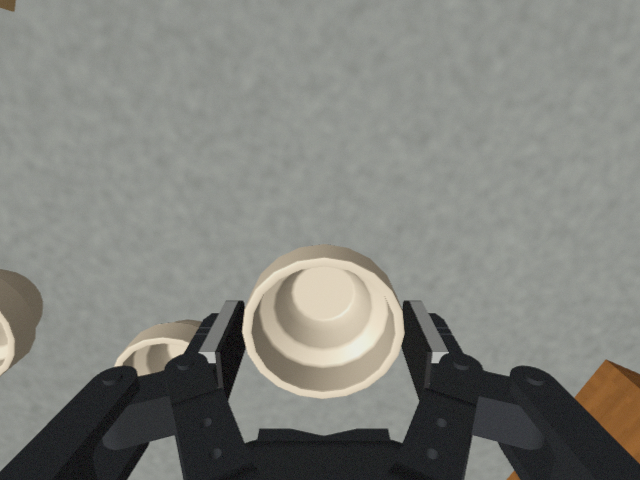

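send_rows(
  grip=[255,255,255,255,255],
  offset=[
    [-38,0,0],
    [-60,-20,-20],
    [-75,-48,-50],
    [-82,-76,-80],
    [-84,-104,-110],
  ],
  twist=[0,0,0,0,0],
)

```text
clock: 12.05
position: [0.6044, -0.2314, 0.1471]
ee_rot: [0.691, 0.149, -0.691, 0.15]
ft_force: [0.9, -0.6, -0.6]
grip_width: 0.763
```

send_rows(
  grip=[255,255,255,255,255],
  offset=[
    [0,-28,-30],
    [0,-56,-60],
    [0,-75,-80],
    [0,-85,-92],
    [0,-85,-92],
  ],
  twist=[0,0,0,0,0],
)

```text
clock: 12.47
position: [0.653, -0.1117, 0.1449]
ee_rot: [-0.69, -0.153, 0.691, -0.151]
ft_force: [0.1, -0.1, -2.0]
grip_width: 0.761
```

send_rows(
  grip=[255,255,255,255,255],
  offset=[
    [15,0,0],
    [30,0,0],
    [45,0,0],
    [45,0,0],
    [45,0,0],
  ],
  twist=[0,0,0,0,0],
)

```text
clock: 12.88
position: [0.6512, -0.1185, 0.1]
ee_rot: [-0.69, -0.15, 0.692, -0.149]
ft_force: [1.0, -0.2, 0.1]
grip_width: 0.76
```

Run:
```python
from h import *
im=plan(56,4);im=plan(56,4); cv2.imwrite('pics/w11.png',im)
```

```text
held y,z,r [-0.2 -0.5] 33.1 5090 x [-16.8 -15.7 -13.6]
t 12.93 pos [ 0.652  -0.1181  0.1013] x [-0.001 -0.    -1.   ] y [ 0.414 -0.91   0.   ] z [-0.91  -0.414  0.001] F [-0.1  0.5 -1. ] g 0.761
lid off world [ 0.4  0.4 -0. ] target [ 652.6 -115.4   56. ]
t 12.93 pos [ 0.652  -0.1181  0.1013] x [-0.001 -0.    -1.   ] y [ 0.414 -0.91   0.   ] z [-0.91  -0.414  0.001] F [-0.1  0.5 -1. ] g 0.761
offset [41.3 -2.3 -1.7] twist 0
held y,z,r [-0.3 -0.5] 33.0 5119 x [-16.9 -15.7 -13.6]
t 12.98 pos [ 0.6525 -0.1179  0.102 ] x [ 0.001 -0.    -1.   ] y [ 0.414 -0.91   0.001] z [-0.91  -0.414 -0.   ] F [ 0.3  0.3 -0.3] g 0.765
lid off world [ 0.3  0.5 -0. ] target [ 652.7 -115.5   56. ]
t 12.98 pos [ 0.6525 -0.1179  0.102 ] x [ 0.001 -0.    -1.   ] y [ 0.414 -0.91   0.001] z [-0.91  -0.414 -0.   ] F [ 0.3  0.3 -0.3] g 0.765
offset [42.  -2.1 -1.1] twist 0
```

View pics/w11.png

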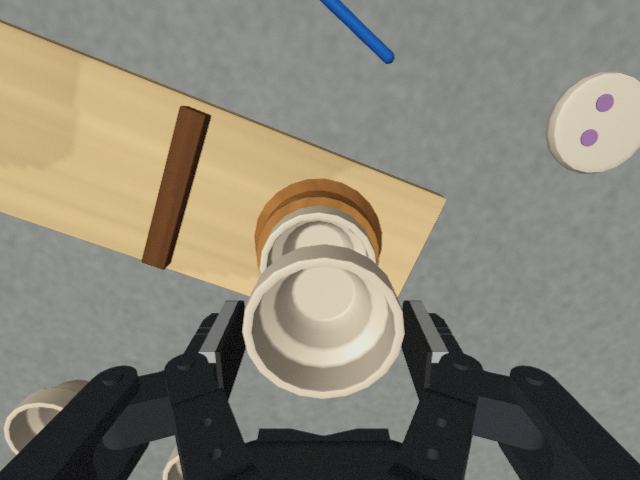

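Alignment is good; lower it.

send_rows(
  grip=[255,255,255,255,255],
  offset=[
    [0,-2,-1],
    [12,-2,-1],
    [24,-2,-1],
    [36,-2,-1],
    [42,-2,-1],
  ],
  twist=[0,0,0,0,0],
)

```text
clock: 13.4
position: [0.6512, -0.1145, 0.057]
ee_rot: [-0.69, -0.15, 0.692, -0.15]
ft_force: [-17.4, 3.2, 41.3]
grip_width: 0.759
```

send_rows(
  grip=[255,255,255,255,255],
  offset=[
    [0,0,0],
    [1,0,0],
    [2,0,0],
    [3,0,0],
    [3,0,0],
  ],
  twist=[0,0,0,0,0],
)

```text
clock: 13.82
position: [0.6524, -0.1146, 0.0572]
ee_rot: [0.691, 0.15, -0.691, 0.15]
ft_force: [-5.1, 0.6, 10.3]
grip_width: 0.767
```

send_rows(
  grip=[0,0,0,0,0],
  offset=[
    [-2,0,0],
    [-2,0,0],
    [-2,0,0],
    [-10,0,0],
    [-40,0,0],
  ],
  twist=[0,0,0,0,0],
)

```text
clock: 14.23
position: [0.6494, -0.1144, 0.092]
ee_rot: [-0.688, -0.151, 0.694, -0.149]
ft_force: [0.5, -0.7, -1.2]
grip_width: 1.002
```

send_rows(
  grip=[0,0,0,0,0],
  offset=[
    [-40,0,0],
    [-60,10,35],
    [-80,25,65],
    [-80,25,85],
    [-80,25,85],
  ],
  twist=[0,0,0,0,0],
)

```text
clock: 14.65
position: [0.5832, -0.1771, 0.1785]
ee_rot: [0.692, 0.147, -0.691, 0.149]
ft_force: [-0.3, -0.7, -0.5]
grip_width: 1.005
```

Run:
```python
from h import *
im,d,K,C=cam('wrist'); im,d,K,C=cam('wrist'); cv2.imwrite('pics/w12.png',im); W=cloud(d,K,C); rim(W,.075); print(lids(W))
im,d,K,C=cam('top'); W=cloud(d,K,C); print('top',lids(W))
o=go([458.5,-320,130])
```

```text
rim [ 653.1 -115.2] 31.9 z [71.3 73.6 74.9] tilt deg [ 0.1 -0.3]
[(656.3, -121.5, 34.7), (453.1, -112.6, 32.3), (445.8, -208.1, 32.4), (460.5, -321.2, 32.8)]
top [(897.4, 397.7, 34.9), (645.5, -106.5, 33.8), (540.2, -643.4, 36.5), (461.9, 208.1, 33.5), (451.4, -111.4, 32.3), (445.9, 2.1, 31.7), (368.8, -428.7, 32.5)]
t 14.8 pos [ 0.5856 -0.1722  0.1765] x [ 0.001  0.    -1.   ] y [ 0.415 -0.91   0.   ] z [-0.91  -0.415 -0.001] F [0.3 0.7 0.6] g 0.999
offset [ 46.4  81.7 177.1] twist 0
```

View pics/w12.png

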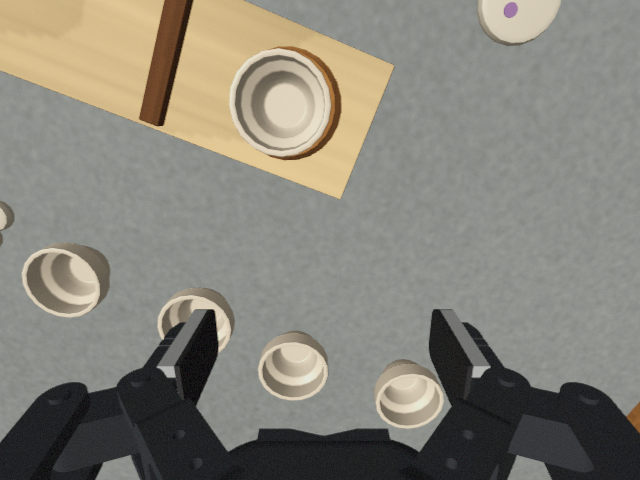

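send_rows(
  grip=[0,0,0,0,0],
  offset=[
    [8,16,34],
    [18,32,68],
    [28,48,102],
    [40,64,136],
    [46,80,170],
  ],
  twist=[0,0,0,0,0],
)

```text
clock: 15.22
position: [0.4632, -0.3156, 0.1285]
ee_rot: [-0.69, -0.152, 0.691, -0.15]
ft_force: [0.3, -1.1, -0.9]
grip_width: 0.997
```

send_rows(
  grip=[0,0,0,0,0],
  offset=[
    [20,2,7],
    [40,2,7],
    [60,2,7],
    [60,2,7],
    [60,2,7],
  ],
  twist=[0,0,0,0,0],
)

```text
clock: 15.63
position: [0.4587, -0.3194, 0.0694]
ee_rot: [-0.69, -0.152, 0.691, -0.15]
ft_force: [0.1, 0.7, 0.6]
grip_width: 1.004
```

Run:
```python
from h import *
im,d,K,C=cam('wrist');im,d,K,C=cam('wrist'); W=cloud(d,K,C); rim(W,.04,(459,-320));go([459,-320.5,22]); cv2.imwrite('pics/w13.png',im)
```

```text
rim [ 459.4 -321.3] 32.1 z [35.  38.6 39.9] tilt deg [0.4 0.2]
t 15.73 pos [ 0.4597 -0.3204  0.0713] x [ 0.001 -0.    -1.   ] y [ 0.416 -0.909  0.001] z [-0.909 -0.416 -0.001] F [-0.8 -0.   0.2] g 1.0
offset [49.3 -0.2  0.7] twist 0
```

View pics/w13.png

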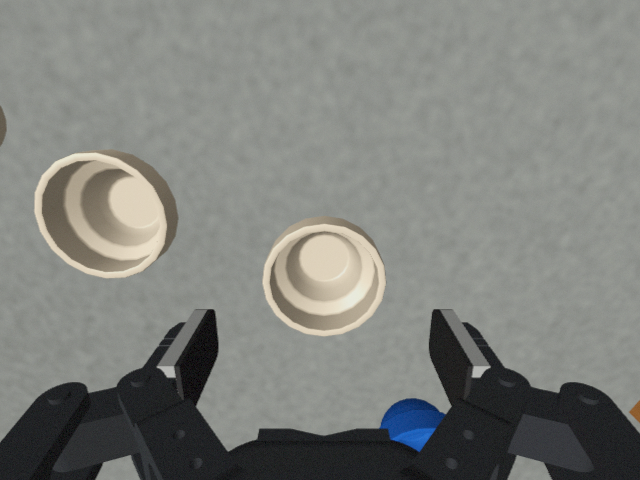

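send_rows(
  grip=[0,0,0,0,0],
  offset=[
    [20,0,0],
    [40,0,0],
    [49,0,0],
    [49,0,0],
    [49,0,0],
  ],
  twist=[0,0,0,0,0],
)

```text
clock: 16.15
position: [0.4589, -0.3208, 0.0221]
ee_rot: [0.691, 0.15, -0.691, 0.15]
ft_force: [0.1, -1.0, 0.5]
grip_width: 0.999
```

send_rows(
  grip=[0,0,130,255,255],
  offset=[
    [0,0,0],
    [0,0,0],
    [0,0,0],
    [0,0,0],
    [0,0,0],
  ],
  twist=[0,0,0,0,0],
)

```text
clock: 16.57
position: [0.4588, -0.321, 0.0221]
ee_rot: [0.691, 0.15, -0.691, 0.15]
ft_force: [-0.9, 1.4, 5.4]
grip_width: 0.735
```

send_rows(
  grip=[255,255,255,255,255],
  offset=[
    [0,0,0],
    [-10,0,0],
    [-25,0,0],
    [-40,0,0],
    [-40,0,0],
  ],
  twist=[0,0,0,0,0],
)

```text
clock: 16.98
position: [0.4598, -0.3216, 0.0645]
ee_rot: [0.692, 0.149, -0.69, 0.151]
ft_force: [1.3, -1.4, -0.9]
grip_width: 0.738
```

Run:
```python
from h import *
im=plan(72,90); cv2.imwrite('pics/w14.png',im)
```

```text
held y,z,r [-0.3 -0.2] 33.1 5746 x [-18.  -16.6 -13.7]
t 17.03 pos [ 0.4593 -0.3213  0.063 ] x [ 0.003 -0.002 -1.   ] y [ 0.415 -0.91   0.003] z [-0.91  -0.415 -0.002] F [-1.  -0.5 -1.5] g 0.737
lid off world [ 0.1  0.4 -0. ] target [ 652.9 -115.4   72. ]
t 17.03 pos [ 0.4593 -0.3213  0.063 ] x [ 0.003 -0.002 -1.   ] y [ 0.415 -0.91   0.003] z [-0.91  -0.415 -0.002] F [-1.  -0.5 -1.5] g 0.737
offset [ -98.9 -106.8 -261.7] twist 0
```

View pics/w14.png

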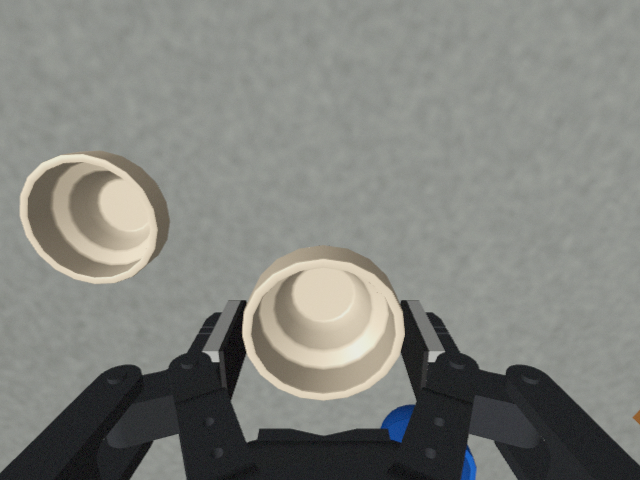

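send_rows(
  grip=[255,255,255,255,255],
  offset=[
    [-38,0,0],
    [-65,-10,-25],
    [-85,-23,-58],
    [-97,-38,-94],
    [-99,-54,-132],
  ],
  twist=[0,0,0,0,0],
)

```text
clock: 17.45
position: [0.5576, -0.2168, 0.1627]
ee_rot: [0.692, 0.148, -0.69, 0.15]
ft_force: [1.7, -1.3, -1.5]
grip_width: 0.737
```

send_rows(
  grip=[255,255,255,255,255],
  offset=[
    [0,-15,-38],
    [0,-30,-75],
    [0,-44,-108],
    [0,-53,-130],
    [0,-53,-130],
  ],
  twist=[0,0,0,0,0],
)

```text
clock: 17.87
position: [0.6546, -0.1075, 0.1587]
ee_rot: [0.691, 0.154, -0.69, 0.151]
ft_force: [-0.3, 0.4, -0.4]
grip_width: 0.737
```

send_rows(
  grip=[255,255,255,255,255],
  offset=[
    [15,0,0],
    [30,0,0],
    [45,0,0],
    [45,0,0],
    [45,0,0],
  ],
  twist=[0,0,0,0,0],
)

```text
clock: 18.28
position: [0.6514, -0.1148, 0.114]
ee_rot: [-0.69, -0.15, 0.692, -0.15]
ft_force: [0.4, 0.2, -1.8]
grip_width: 0.742
```

Run:
```python
from h import *
cam('wrist');im=plan(72.5,4); cv2.imwrite('pics/w15.png',im)
```

```text
held y,z,r [-0.3 -0. ] 33.1 5701 x [-18.  -16.5 -13.7]
t 18.38 pos [ 0.6527 -0.1148  0.116 ] x [ 0.001 -0.    -1.   ] y [ 0.415 -0.91   0.   ] z [-0.91  -0.415 -0.001] F [ 0.5  0.2 -1.2] g 0.738
lid off world [-0.1  0.3 -0. ] target [ 653.1 -115.3   72.5]
t 18.38 pos [ 0.6527 -0.1148  0.116 ] x [ 0.001 -0.    -1.   ] y [ 0.415 -0.91   0.   ] z [-0.91  -0.415 -0.001] F [ 0.5  0.2 -1.2] g 0.738
offset [39.5  0.6 -0.2] twist 0
```

View pics/w15.png

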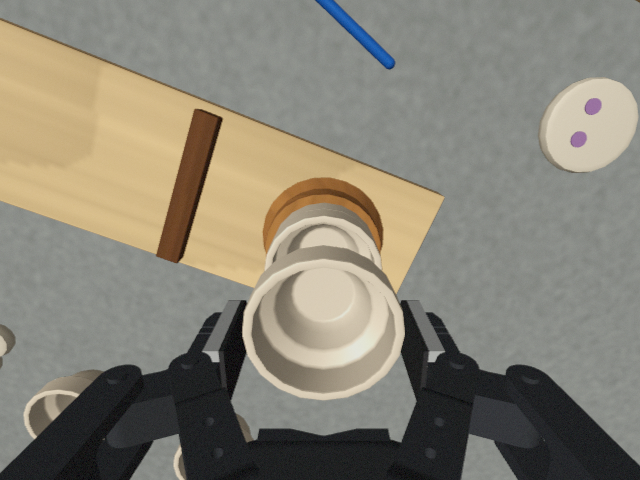

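send_rows(
  grip=[255,255,255,255,255],
  offset=[
    [10,0,0],
    [20,0,0],
    [30,0,0],
    [36,0,0],
    [38,0,0],
  ],
  twist=[0,0,0,0,0],
)

```text
clock: 18.8
position: [0.6514, -0.1146, 0.0752]
ee_rot: [-0.69, -0.15, 0.692, -0.15]
ft_force: [-0.4, -0.3, -1.0]
grip_width: 0.741
```

send_rows(
  grip=[255,255,255,255,255],
  offset=[
    [0,0,0],
    [1,0,0],
    [2,0,0],
    [3,0,0],
    [4,0,0],
  ],
  twist=[0,0,0,0,0],
)

```text
clock: 19.22
position: [0.6526, -0.1147, 0.0735]
ee_rot: [0.691, 0.15, -0.691, 0.15]
ft_force: [-1.5, 0.5, -1.8]
grip_width: 0.74
```

send_rows(
  grip=[255,255,255,255,255],
  offset=[
    [0,0,0],
    [1,0,0],
    [2,0,0],
    [2,0,0],
    [2,0,0],
  ],
  twist=[0,0,0,0,0],
)

```text
clock: 19.63
position: [0.6526, -0.1147, 0.0729]
ee_rot: [0.691, 0.15, -0.691, 0.15]
ft_force: [-5.3, -0.2, 11.0]
grip_width: 0.742
```

Contact at 73 mm as expected; release.

send_rows(
  grip=[0,0,0,0,0],
  offset=[
    [-2,0,0],
    [-2,0,0],
    [-2,0,0],
    [-10,0,0],
    [-40,0,0],
  ],
  twist=[0,0,0,0,0],
)

```text
clock: 20.05
position: [0.6495, -0.1144, 0.1071]
ee_rot: [-0.688, -0.151, 0.694, -0.149]
ft_force: [0.4, 0.7, -0.4]
grip_width: 0.997
```

send_rows(
  grip=[0,0,0,0,0],
  offset=[
    [-40,0,0],
    [-60,10,35],
    [-80,10,65],
    [-80,10,85],
    [-80,10,85],
  ],
  twist=[0,0,0,0,0],
)

```text
clock: 20.47
position: [0.577, -0.1625, 0.1937]
ee_rot: [0.692, 0.147, -0.691, 0.15]
ft_force: [0.1, 0.6, -0.9]
grip_width: 1.0
```

Run:
```python
from h import *
im,d,K,C=cam('wrist'); im,d,K,C=cam('wrist'); cv2.imwrite('pics/w16.png',im); W=cloud(d,K,C); rim(W,.091); print(lids(W))
im,d,K,C=cam('top'); W=cloud(d,K,C); print('top',lids(W))
o=go([444.8,-208,130])
```

```text
rim [ 653.2 -115.3] 31.9 z [87.  89.6 90.9] tilt deg [-0.  -0.2]
[(453.3, -112.9, 31.9), (446.0, -208.4, 32.2)]
top [(645.4, -99.8, 31.1), (540.3, -642.3, 36.4), (462.1, 209.1, 33.5), (451.1, -111.3, 31.9), (445.9, 2.2, 31.7), (442.1, 310.0, 33.3), (368.9, -429.3, 32.4)]
t 20.62 pos [ 0.5795 -0.1586  0.1915] x [ 0.001  0.    -1.   ] y [ 0.415 -0.91   0.   ] z [-0.91  -0.415 -0.001] F [ 0.1 -0.2 -0.9] g 0.999
offset [ 61.4 -11.  143. ] twist 0
```

View pics/w16.png

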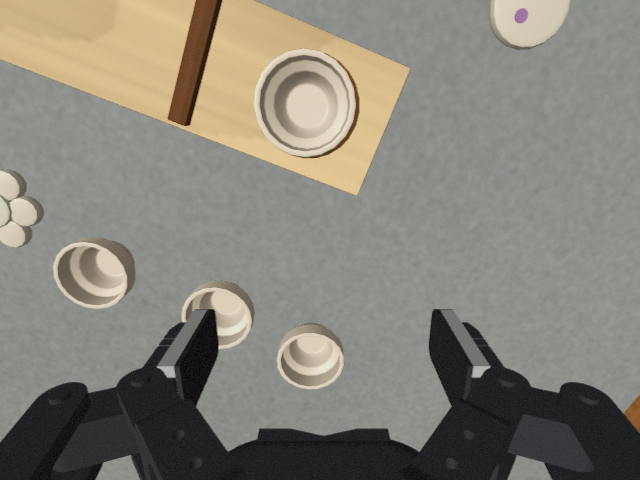

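send_rows(
  grip=[0,0,0,0,0],
  offset=[
    [10,-3,37],
    [22,-6,74],
    [40,-9,108],
    [60,-11,135],
    [85,-11,143],
  ],
  twist=[0,0,0,0,0],
)

```text
clock: 21.03
position: [0.4422, -0.2097, 0.1059]
ee_rot: [-0.691, -0.149, 0.691, -0.15]
ft_force: [2.1, 0.2, -0.0]
grip_width: 1.0
```

send_rows(
  grip=[0,0,0,0,0],
  offset=[
    [20,0,0],
    [36,0,0],
    [36,0,0],
    [36,0,0],
    [36,0,0],
  ],
  twist=[0,0,0,0,0],
)

```text
clock: 21.45
position: [0.4456, -0.2079, 0.071]
ee_rot: [0.691, 0.15, -0.691, 0.151]
ft_force: [0.6, -0.0, -0.4]
grip_width: 0.999
```

Run:
```python
from h import *
im,d,K,C=cam('wrist');im,d,K,C=cam('wrist'); W=cloud(d,K,C); rim(W,.04,(445.5,-208.5));go([445.5,-208.5,22]); cv2.imwrite('pics/w17.png',im)
```

```text
rim [ 445.6 -208.7] 32.1 z [35.  38.6 39.8] tilt deg [0.5 0.2]
t 21.55 pos [ 0.4456 -0.2083  0.0713] x [ 0.002 -0.001 -1.   ] y [ 0.416 -0.91   0.001] z [-0.91  -0.416 -0.001] F [ 0.1 -0.2  0.3] g 1.002
offset [49.3  0.1  0.3] twist 0
```

View pics/w17.png

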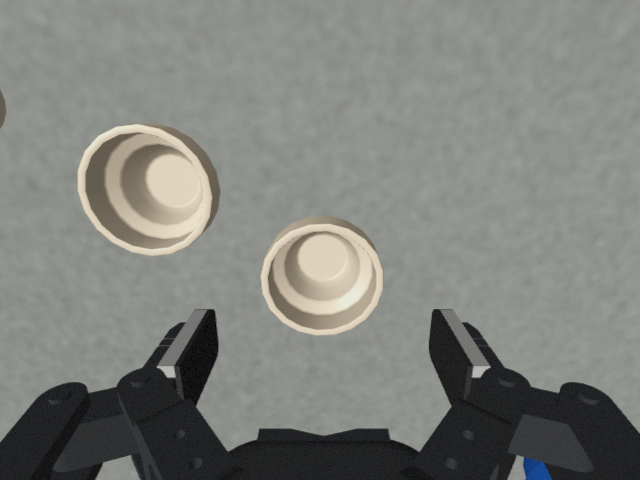

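send_rows(
  grip=[0,0,0,0,0],
  offset=[
    [20,0,0],
    [40,0,0],
    [49,0,0],
    [49,0,0],
    [49,0,0],
  ],
  twist=[0,0,0,0,0],
)

```text
clock: 21.97
position: [0.4448, -0.2083, 0.0218]
ee_rot: [0.691, 0.15, -0.691, 0.15]
ft_force: [0.2, 0.1, -0.1]
grip_width: 1.001
```

send_rows(
  grip=[0,0,130,255,255],
  offset=[
    [0,0,0],
    [0,0,0],
    [0,0,0],
    [0,0,0],
    [0,0,0],
  ],
  twist=[0,0,0,0,0],
)

```text
clock: 22.38
position: [0.445, -0.2086, 0.0223]
ee_rot: [0.691, 0.15, -0.691, 0.15]
ft_force: [-2.4, 1.5, 9.4]
grip_width: 0.758
```

send_rows(
  grip=[255,255,255,255,255],
  offset=[
    [0,0,0],
    [-10,0,0],
    [-25,0,0],
    [-40,0,0],
    [-40,0,0],
  ],
  twist=[0,0,0,0,0],
)

```text
clock: 22.8
position: [0.4462, -0.209, 0.0644]
ee_rot: [0.692, 0.149, -0.69, 0.151]
ft_force: [0.1, -0.7, -0.5]
grip_width: 0.758
```

Run:
```python
from h import *
im=plan(88.5,85); cv2.imwrite('pics/w18.png',im)
```

```text
held y,z,r [-0.4 -0.3] 33.1 5451 x [-17.5 -16.2 -13.6]
t 22.85 pos [ 0.4456 -0.2088  0.0629] x [ 0.003 -0.002 -1.   ] y [ 0.415 -0.91   0.003] z [-0.91  -0.415 -0.002] F [-0.3  0.1 -2.1] g 0.755
lid off world [ 0.1  0.5 -0. ] target [ 652.9 -115.5   88.5]
t 22.85 pos [ 0.4456 -0.2088  0.0629] x [ 0.003 -0.002 -1.   ] y [ 0.415 -0.91   0.003] z [-0.91  -0.415 -0.002] F [-0.3  0.1 -2.1] g 0.755
offset [-110.1    1.4 -227.6] twist 0
```

View pics/w18.png

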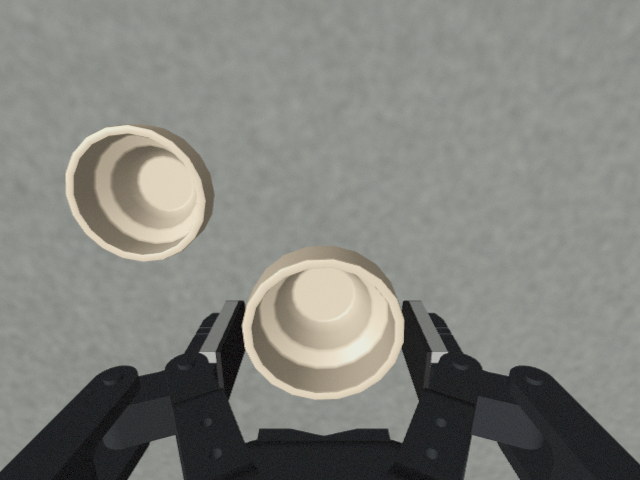

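send_rows(
  grip=[255,255,255,255,255],
  offset=[
    [-38,0,0],
    [-70,0,-20],
    [-95,1,-50],
    [-108,1,-88],
    [-110,1,-128],
  ],
  twist=[0,0,0,0,0],
)

```text
clock: 23.27
position: [0.5635, -0.1567, 0.1743]
ee_rot: [0.692, 0.148, -0.69, 0.15]
ft_force: [0.4, -0.8, -1.2]
grip_width: 0.757
```

send_rows(
  grip=[255,255,255,255,255],
  offset=[
    [0,0,-40],
    [0,0,-75],
    [0,0,-95],
    [0,0,-100],
    [0,0,-100],
  ],
  twist=[0,0,0,0,0],
)

```text
clock: 23.68
position: [0.6528, -0.1131, 0.1695]
ee_rot: [-0.69, -0.151, 0.691, -0.15]
ft_force: [-0.6, 0.5, -0.7]
grip_width: 0.761
```

send_rows(
  grip=[255,255,255,255,255],
  offset=[
    [15,0,0],
    [30,0,0],
    [40,0,0],
    [40,0,0],
    [40,0,0],
  ],
  twist=[0,0,0,0,0],
)

```text
clock: 24.1
position: [0.6515, -0.1154, 0.131]
ee_rot: [-0.691, -0.15, 0.692, -0.15]
ft_force: [0.5, -0.1, -0.6]
grip_width: 0.756
```

Run:
```python
from h import *
cam('wrist');im=plan(89,4); cv2.imwrite('pics/w19.png',im)
```

```text
held y,z,r [-0.4 -0.2] 33.1 5404 x [-17.4 -16.1 -13.7]
t 24.2 pos [ 0.6525 -0.1151  0.1323] x [ 0.001 -0.    -1.   ] y [ 0.414 -0.91   0.001] z [-0.91  -0.414 -0.001] F [-0.5  0.2 -0.2] g 0.759
lid off world [-0.   0.5 -0. ] target [ 653.  -115.5   89. ]
t 24.2 pos [ 0.6525 -0.1151  0.1323] x [ 0.001 -0.    -1.   ] y [ 0.414 -0.91   0.001] z [-0.91  -0.414 -0.001] F [-0.5  0.2 -0.2] g 0.759
offset [39.3  0.5 -0.3] twist 0
```

View pics/w19.png

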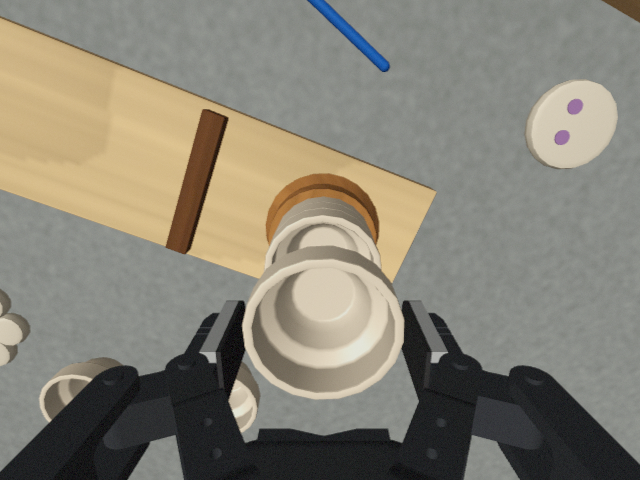

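send_rows(
  grip=[255,255,255,255,255],
  offset=[
    [10,0,0],
    [20,0,0],
    [30,0,0],
    [36,0,0],
    [38,0,0],
  ],
  twist=[0,0,0,0,0],
)

```text
clock: 24.62
position: [0.6514, -0.1145, 0.0911]
ee_rot: [-0.69, -0.15, 0.692, -0.15]
ft_force: [-0.6, -0.7, -1.3]
grip_width: 0.757
```

send_rows(
  grip=[255,255,255,255,255],
  offset=[
    [0,0,0],
    [1,0,0],
    [2,0,0],
    [3,0,0],
    [4,0,0],
  ],
  twist=[0,0,0,0,0],
)

```text
clock: 25.03
position: [0.6526, -0.1147, 0.0895]
ee_rot: [0.691, 0.15, -0.691, 0.15]
ft_force: [-0.1, 0.1, -0.1]
grip_width: 0.76
```

send_rows(
  grip=[255,255,255,255,255],
  offset=[
    [0,0,0],
    [0,0,0],
    [1,0,0],
    [1,0,0],
    [1,0,0],
  ],
  twist=[0,0,0,0,0],
)

```text
clock: 25.45
position: [0.6526, -0.1146, 0.0893]
ee_rot: [0.691, 0.15, -0.691, 0.15]
ft_force: [-2.8, 0.3, 6.3]
grip_width: 0.759
```

send_rows(
  grip=[0,0,0,0,0],
  offset=[
    [-1,0,0],
    [-1,0,0],
    [-1,0,0],
    [-10,0,0],
    [-40,0,0],
  ],
  twist=[0,0,0,0,0],
)

```text
clock: 25.87
position: [0.6497, -0.1144, 0.1244]
ee_rot: [-0.688, -0.151, 0.694, -0.149]
ft_force: [-0.2, -0.2, -0.7]
grip_width: 1.003
```

send_rows(
  grip=[0,0,0,0,0],
  offset=[
    [-40,0,0],
    [-60,-10,35],
    [-80,-20,65],
    [-80,-20,85],
    [-80,-20,85],
  ],
  twist=[0,0,0,0,0],
)

```text
clock: 26.28
position: [0.5647, -0.1341, 0.211]
ee_rot: [0.692, 0.148, -0.691, 0.15]
ft_force: [0.9, 0.0, 0.1]
grip_width: 1.001
```

Run:
```python
from h import *
im,d,K,C=cam('wrist'); im,d,K,C=cam('wrist'); cv2.imwrite('pics/w20.png',im); W=cloud(d,K,C); rim(W,.107); print(lids(W))
im,d,K,C=cam('top'); W=cloud(d,K,C); print('top',lids(W))
o=go([452.3,-112,70])
```

```text
rim [ 653.3 -115.3] 31.9 z [103.2 105.5 106.9] tilt deg [-0.2  0.3]
[(493.1, -96.4, 32.2)]
top [(645.8, -97.5, 30.5), (541.0, -643.1, 36.2), (491.2, -95.2, 31.8), (461.6, 208.4, 33.1), (445.9, 2.1, 31.7), (441.5, 307.7, 31.7), (368.9, -429.1, 32.7)]
t 26.43 pos [ 0.567  -0.1315  0.2086] x [ 0.001 -0.    -1.   ] y [ 0.415 -0.91   0.   ] z [-0.91  -0.415 -0.001] F [0.2 0.  0.6] g 1.001
offset [138.6 -65.4  96.3] twist 0
```

View pics/w20.png

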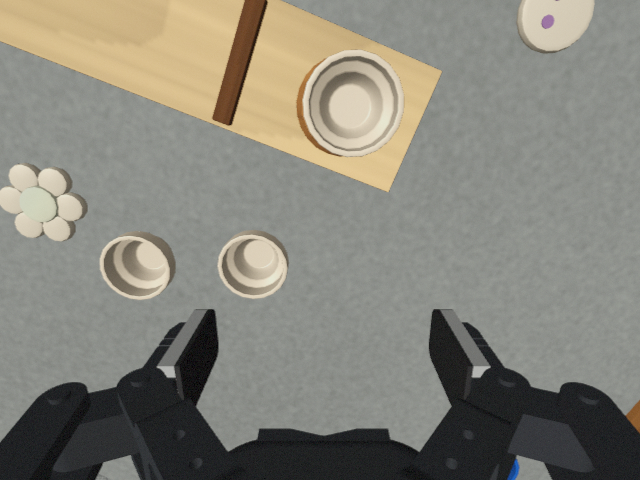

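Lid B was knocked aside to about (492, -96); I'll take it there.

send_rows(
  grip=[0,0,0,0,0],
  offset=[
    [15,-25,20],
    [40,-45,40],
    [70,-60,50],
    [105,-63,53],
    [135,-63,53],
  ],
  twist=[0,0,0,0,0],
)

```text
clock: 26.85
position: [0.4916, -0.0949, 0.0715]
ee_rot: [-0.691, -0.151, 0.691, -0.151]
ft_force: [0.7, -0.2, -0.3]
grip_width: 1.004
```

send_rows(
  grip=[0,0,0,0,0],
  offset=[
    [3,0,0],
    [3,0,0],
    [3,0,0],
    [3,0,0],
    [3,0,0],
  ],
  twist=[0,0,0,0,0],
)

```text
clock: 27.27
position: [0.4938, -0.0965, 0.0719]
ee_rot: [0.692, 0.15, -0.69, 0.15]
ft_force: [0.8, 0.5, -0.1]
grip_width: 1.0
```

Run:
```python
from h import *
im,d,K,C=cam('wrist'); W=cloud(d,K,C); rim(W,.04,(492.5,-96));go([492.5,-96,22]); cv2.imwrite('pics/w21.png',im)
```

```text
rim [492.8 -96.1] 32.1 z [34.9 38.6 39.8] tilt deg [0.4 0.2]
t 27.32 pos [ 0.4936 -0.0965  0.0717] x [ 0.002 -0.001 -1.   ] y [ 0.415 -0.91   0.002] z [-0.91  -0.415 -0.002] F [ 0.2 -1.   0.9] g 0.999
offset [49.7 -1.   0.8] twist 0
```

View pics/w21.png

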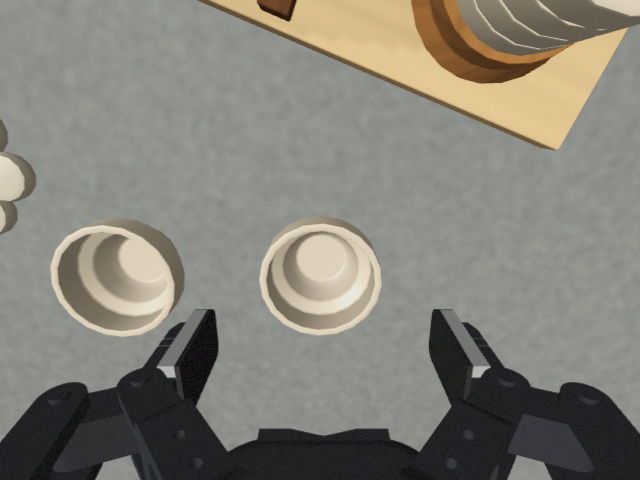

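send_rows(
  grip=[0,0,0,0,0],
  offset=[
    [20,0,0],
    [40,0,0],
    [50,0,0],
    [50,0,0],
    [50,0,0],
  ],
  twist=[0,0,0,0,0],
)

```text
clock: 27.73
position: [0.4925, -0.0963, 0.0206]
ee_rot: [-0.691, -0.15, 0.691, -0.15]
ft_force: [-0.2, -0.1, -0.5]
grip_width: 1.004
```

send_rows(
  grip=[0,0,130,255,255],
  offset=[
    [0,0,0],
    [0,0,0],
    [0,0,0],
    [0,0,0],
    [0,0,0],
  ],
  twist=[0,0,0,0,0],
)

```text
clock: 28.15
position: [0.4929, -0.0965, 0.0211]
ee_rot: [0.691, 0.15, -0.691, 0.15]
ft_force: [-1.9, 0.1, 5.8]
grip_width: 0.739
```

send_rows(
  grip=[255,255,255,255,255],
  offset=[
    [0,0,0],
    [-10,0,0],
    [-25,0,0],
    [-40,0,0],
    [-40,0,0],
  ],
  twist=[0,0,0,0,0],
)

```text
clock: 28.57
position: [0.4941, -0.0966, 0.0634]
ee_rot: [0.692, 0.149, -0.69, 0.151]
ft_force: [1.2, -0.1, -0.9]
grip_width: 0.742
```

Run:
```python
from h import *
im=plan(105,80); cv2.imwrite('pics/w22.png',im)
```

```text
held y,z,r [-0.3 -0.4] 33.0 6201 x [-18.8 -17.4 -13.7]
t 28.62 pos [ 0.4935 -0.0966  0.0619] x [ 0.003 -0.001 -1.   ] y [ 0.415 -0.91   0.002] z [-0.91  -0.415 -0.002] F [-0.4 -0.2 -1.9] g 0.745
lid off world [0.3 0.5 0. ] target [ 652.7 -115.5  105. ]
t 28.62 pos [ 0.4935 -0.0966  0.0619] x [ 0.003 -0.001 -1.   ] y [ 0.415 -0.91   0.002] z [-0.91  -0.415 -0.002] F [-0.4 -0.2 -1.9] g 0.745
offset [-122.6   83.5 -137.4] twist 0
```

View pics/w22.png

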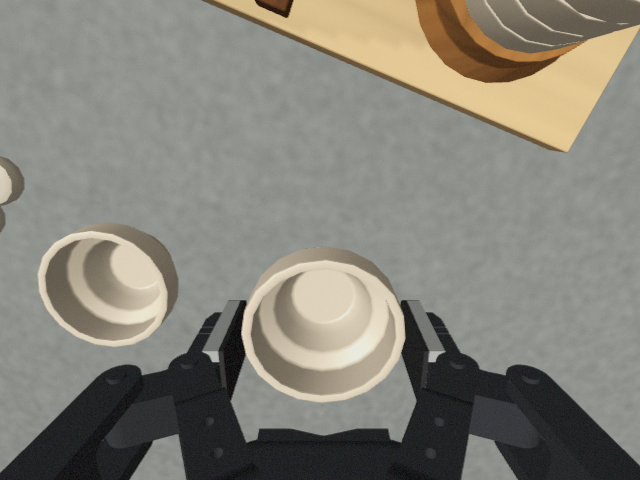

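send_rows(
  grip=[255,255,255,255,255],
  offset=[
    [-40,0,0],
    [-80,0,0],
    [-110,15,-20],
    [-122,32,-52],
    [-122,50,-84],
  ],
  twist=[0,0,0,0,0],
)

```text
clock: 29.03
position: [0.5921, -0.1079, 0.1862]
ee_rot: [0.693, 0.148, -0.689, 0.151]
ft_force: [1.8, 0.7, -0.8]
grip_width: 0.742
```

send_rows(
  grip=[255,255,255,255,255],
  offset=[
    [0,16,-28],
    [0,33,-53],
    [0,33,-53],
    [0,33,-53],
    [0,33,-53],
  ],
  twist=[0,0,0,0,0],
)

```text
clock: 29.45
position: [0.6508, -0.1148, 0.1811]
ee_rot: [-0.69, -0.15, 0.692, -0.15]
ft_force: [0.1, 0.7, -1.6]
grip_width: 0.742
```

send_rows(
  grip=[255,255,255,255,255],
  offset=[
    [15,0,0],
    [30,0,0],
    [40,0,0],
    [40,0,0],
    [40,0,0],
  ],
  twist=[0,0,0,0,0],
)

```text
clock: 29.87
position: [0.6508, -0.1151, 0.1423]
ee_rot: [-0.691, -0.15, 0.691, -0.15]
ft_force: [-0.1, 0.3, -0.2]
grip_width: 0.74
```

Run:
```python
from h import *
cam('wrist');im=plan(104,4); cv2.imwrite('pics/w23.png',im)
```

```text
held y,z,r [-0.2 -0.7] 33.1 6169 x [-18.8 -17.4 -13.8]
t 29.97 pos [ 0.6517 -0.1151  0.1434] x [ 0.001 -0.    -1.   ] y [ 0.415 -0.91   0.001] z [-0.91  -0.415 -0.001] F [-0.7  0.2 -1.2] g 0.741
lid off world [0.5 0.5 0. ] target [ 652.5 -115.5  104. ]
t 29.97 pos [ 0.6517 -0.1151  0.1434] x [ 0.001 -0.    -1.   ] y [ 0.415 -0.91   0.001] z [-0.91  -0.415 -0.001] F [-0.7  0.2 -1.2] g 0.741
offset [35.4  0.6 -0.5] twist 0
```

View pics/w23.png

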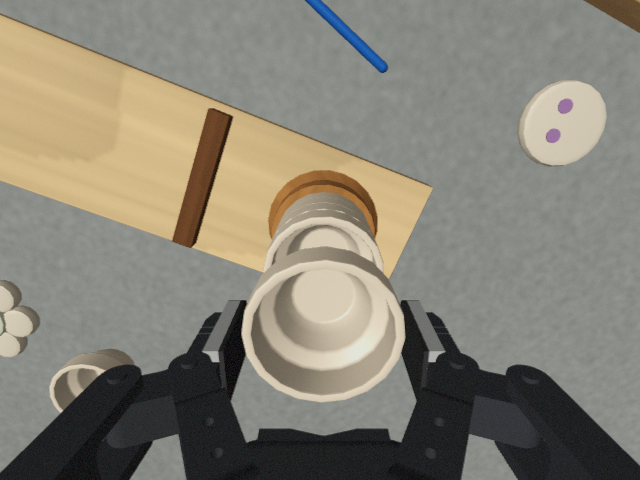

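send_rows(
  grip=[255,255,255,255,255],
  offset=[
    [10,0,0],
    [20,0,0],
    [29,0,0],
    [34,0,-0.5],
    [35,0,-0.5],
  ],
  twist=[0,0,0,0,0],
)

```text
clock: 30.38
position: [0.6513, -0.1147, 0.1054]
ee_rot: [-0.69, -0.15, 0.692, -0.15]
ft_force: [-0.8, 0.4, -2.1]
grip_width: 0.742
```

send_rows(
  grip=[255,255,255,255,255],
  offset=[
    [0,0,0],
    [1,0,0],
    [2,0,0],
    [3,0,0],
    [4,0,0],
  ],
  twist=[0,0,0,0,0],
)

```text
clock: 30.8
position: [0.6523, -0.1149, 0.1039]
ee_rot: [0.691, 0.15, -0.691, 0.15]
ft_force: [-3.7, 1.5, 10.2]
grip_width: 0.735
```

send_rows(
  grip=[255,255,255,255,255],
  offset=[
    [0,0,0],
    [0,0,0],
    [1,0,0],
    [1,0,0],
    [1,0,0],
  ],
  twist=[0,0,0,0,0],
)

```text
clock: 31.22
position: [0.6525, -0.1148, 0.1039]
ee_rot: [0.692, 0.15, -0.69, 0.15]
ft_force: [-4.2, 1.2, 11.6]
grip_width: 0.74
```

send_rows(
  grip=[0,0,0,0,0],
  offset=[
    [-2,0,0],
    [-2,0,0],
    [-2,0,0],
    [-10,0,0],
    [-40,0,0],
  ],
  twist=[0,0,0,0,0],
)

```text
clock: 31.63
position: [0.6492, -0.1147, 0.1379]
ee_rot: [-0.688, -0.151, 0.694, -0.149]
ft_force: [-0.3, -0.0, -0.6]
grip_width: 1.002
```

send_rows(
  grip=[0,0,0,0,0],
  offset=[
    [-40,0,0],
    [-60,-10,35],
    [-70,-20,65],
    [-70,-20,85],
    [-70,-20,85],
  ],
  twist=[0,0,0,0,0],
)

```text
clock: 32.05
position: [0.5639, -0.1343, 0.2142]
ee_rot: [0.691, 0.148, -0.691, 0.15]
ft_force: [-0.2, -0.7, 0.4]
grip_width: 1.004
```

Run:
```python
from h import *
im,d,K,C=cam('wrist'); im,d,K,C=cam('wrist'); cv2.imwrite('pics/w24.png',im); W=cloud(d,K,C); rim(W,.123); print(lids(W))
im,d,K,C=cam('top'); W=cloud(d,K,C); print('top',lids(W))
o=go([446.8,1.5,70])
```

```text
rim [ 653.  -115.5] 32.0 z [119.  121.6 122.8] tilt deg [-0.1  0.2]
[(447.9, 0.8, 32.2)]
top [(645.9, -98.4, 30.0), (541.1, -643.8, 36.0), (462.0, 208.5, 32.9), (445.7, 2.3, 31.8), (442.0, 309.1, 32.4), (368.6, -428.5, 32.4)]
t 32.2 pos [ 0.5666 -0.1318  0.2126] x [ 0.001 -0.    -1.   ] y [ 0.415 -0.91   0.   ] z [-0.91  -0.415 -0.001] F [ 0.  -0.1  0.2] g 1.003
offset [ 142.5 -171.    53.8] twist 0
```

View pics/w24.png

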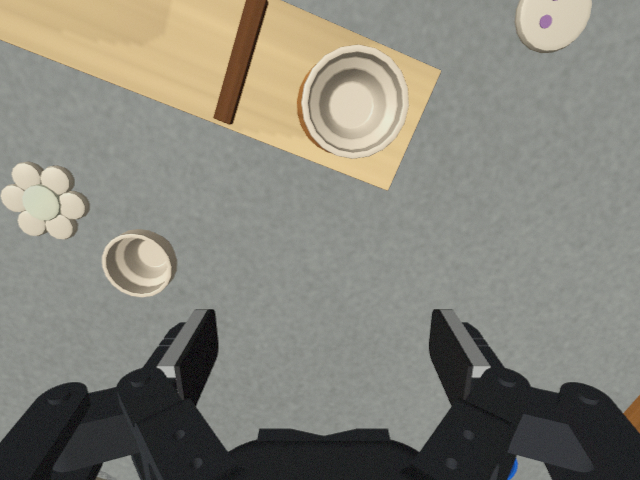

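send_rows(
  grip=[0,0,0,0,0],
  offset=[
    [10,-36,11],
    [25,-70,22],
    [45,-102,34],
    [68,-132,44],
    [95,-158,54],
  ],
  twist=[0,0,0,0,0],
)

```text
clock: 32.62
position: [0.4514, -0.0082, 0.1169]
ee_rot: [0.691, 0.151, -0.69, 0.151]
ft_force: [1.7, 0.4, 0.3]
grip_width: 0.999
```

send_rows(
  grip=[0,0,0,0,0],
  offset=[
    [20,-13,0],
    [47,-13,0],
    [47,-13,0],
    [47,-13,0],
    [47,-13,0],
  ],
  twist=[0,0,0,0,0],
)

```text
clock: 33.03
position: [0.4474, 0.0014, 0.0713]
ee_rot: [0.691, 0.15, -0.691, 0.15]
ft_force: [0.6, 0.5, 0.1]
grip_width: 0.999
```

Run:
```python
from h import *
im,d,K,C=cam('wrist');im,d,K,C=cam('wrist'); W=cloud(d,K,C); rim(W,.04,(447,1));go([447,1,22]); cv2.imwrite('pics/w25.png',im)
```

```text
rim [447.5   1.2] 32.2 z [34.9 38.6 39.8] tilt deg [0.4 0.2]
t 33.13 pos [0.4476 0.0011 0.0716] x [ 0.002  0.    -1.   ] y [ 0.414 -0.91   0.001] z [-0.91  -0.414 -0.002] F [0.3 1.1 0.1] g 0.999
offset [49.6 -0.2  0.7] twist 0
```

View pics/w25.png

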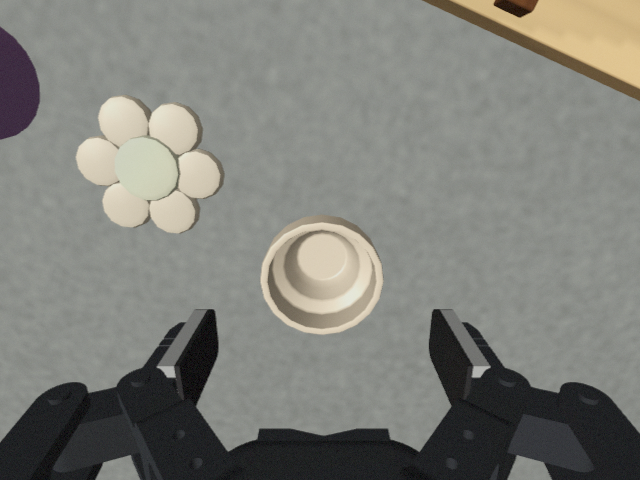

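send_rows(
  grip=[0,0,0,0,0],
  offset=[
    [20,0,0],
    [40,0,0],
    [49,0,0],
    [49,0,0],
    [49,0,0],
  ],
  twist=[0,0,0,0,0],
)

```text
clock: 33.55
position: [0.4466, 0.0012, 0.0219]
ee_rot: [0.691, 0.15, -0.691, 0.15]
ft_force: [0.2, 0.1, 0.6]
grip_width: 1.0
```

send_rows(
  grip=[0,0,130,255,255],
  offset=[
    [0,0,0],
    [0,0,0],
    [0,0,0],
    [0,0,0],
    [0,0,0],
  ],
  twist=[0,0,0,0,0],
)

```text
clock: 33.97
position: [0.4468, 0.0012, 0.0223]
ee_rot: [0.691, 0.15, -0.691, 0.15]
ft_force: [-2.8, -1.2, 12.0]
grip_width: 0.764
```

send_rows(
  grip=[255,255,255,255,255],
  offset=[
    [0,0,0],
    [-10,0,0],
    [-25,0,0],
    [-40,0,0],
    [-40,0,0],
  ],
  twist=[0,0,0,0,0],
)

```text
clock: 34.38
position: [0.4479, 0.0014, 0.0642]
ee_rot: [0.692, 0.15, -0.69, 0.151]
ft_force: [0.6, -0.6, -0.7]
grip_width: 0.764
```

Run:
```python
from h import *
im=plan(121,75); cv2.imwrite('pics/w26.png',im)
```

```text
held y,z,r [-0.3 -0.6] 33.0 5315 x [-17.3 -16.2 -13.7]
t 34.43 pos [0.4473 0.0012 0.0628] x [ 0.003 -0.    -1.   ] y [ 0.415 -0.91   0.002] z [-0.91  -0.415 -0.003] F [ 0.1  0.4 -1. ] g 0.767
lid off world [0.4 0.5 0. ] target [ 652.6 -115.5  121. ]
t 34.43 pos [0.4473 0.0012 0.0628] x [ 0.003 -0.    -1.   ] y [ 0.415 -0.91   0.002] z [-0.91  -0.415 -0.003] F [ 0.1  0.4 -1. ] g 0.767
offset [-132.5  191.6 -138.7] twist 0
```

View pics/w26.png

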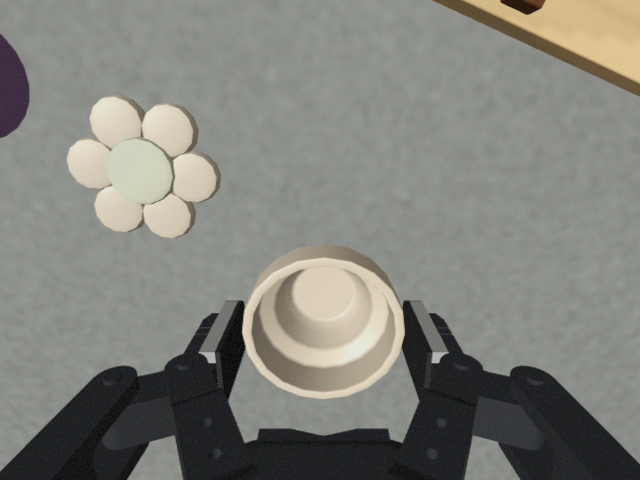

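send_rows(
  grip=[255,255,255,255,255],
  offset=[
    [-38,0,0],
    [-75,12,-8],
    [-108,32,-22],
    [-130,60,-42],
    [-132,93,-67],
  ],
  twist=[0,0,0,0,0],
)

```text
clock: 34.85
position: [0.5482, -0.0559, 0.1982]
ee_rot: [0.693, 0.149, -0.689, 0.152]
ft_force: [1.4, -0.2, 0.4]
grip_width: 0.759
```

send_rows(
  grip=[255,255,255,255,255],
  offset=[
    [0,32,-23],
    [0,64,-46],
    [0,88,-64],
    [0,98,-72],
    [0,98,-72],
  ],
  twist=[0,0,0,0,0],
)

```text
clock: 35.27
position: [0.6531, -0.1169, 0.1908]
ee_rot: [-0.69, -0.15, 0.692, -0.149]
ft_force: [-0.2, 0.1, -1.8]
grip_width: 0.764
```

send_rows(
  grip=[255,255,255,255,255],
  offset=[
    [15,0,0],
    [28,0,0],
    [34,0,0],
    [34,0,0],
    [34,0,0],
  ],
  twist=[0,0,0,0,0],
)

```text
clock: 35.68
position: [0.6514, -0.1146, 0.1589]
ee_rot: [-0.691, -0.15, 0.691, -0.15]
ft_force: [0.3, -0.4, -0.1]
grip_width: 0.759
```

Run:
```python
from h import *
cam('wrist');im=plan(121,4); cv2.imwrite('pics/w27.png',im)
```

```text
held y,z,r [-0.3 -0.6] 33.1 5277 x [-17.2 -16.1 -13.6]
t 35.78 pos [ 0.6521 -0.1148  0.1601] x [ 0.001 -0.    -1.   ] y [ 0.415 -0.91   0.001] z [-0.91  -0.415 -0.001] F [ 0.4 -0.1 -1. ] g 0.762
lid off world [0.4 0.5 0. ] target [ 652.6 -115.5  121. ]
t 35.78 pos [ 0.6521 -0.1148  0.1601] x [ 0.001 -0.    -1.   ] y [ 0.415 -0.91   0.001] z [-0.91  -0.415 -0.001] F [ 0.4 -0.1 -1. ] g 0.762
offset [35.1  0.9 -0.1] twist 0
```

View pics/w27.png

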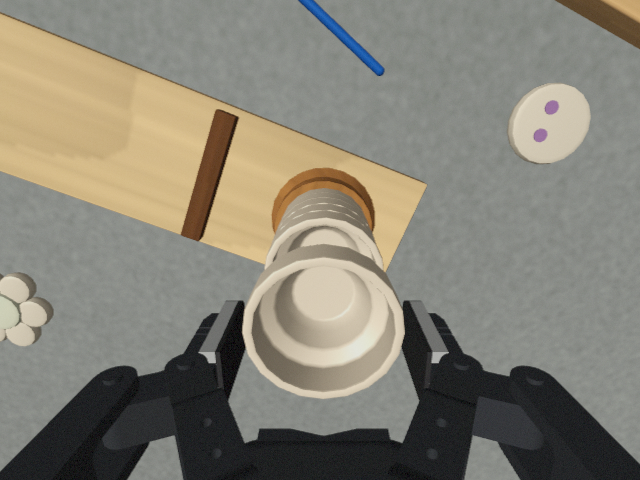

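send_rows(
  grip=[255,255,255,255,255],
  offset=[
    [10,0.5,0],
    [20,0.5,0],
    [29,0.5,0],
    [33,0.5,0],
    [34,0.5,0],
  ],
  twist=[0,0,0,0,0],
)

```text
clock: 36.2
position: [0.6513, -0.1152, 0.1234]
ee_rot: [-0.69, -0.15, 0.692, -0.15]
ft_force: [0.6, -0.6, -1.1]
grip_width: 0.761
```

send_rows(
  grip=[255,255,255,255,255],
  offset=[
    [0,0,0],
    [1,0,0],
    [2,0,0],
    [3,0,0],
    [4,0,0],
  ],
  twist=[0,0,0,0,0],
)

```text
clock: 36.62
position: [0.6523, -0.1153, 0.1215]
ee_rot: [0.691, 0.15, -0.691, 0.15]
ft_force: [-0.3, 0.5, -1.6]
grip_width: 0.763
```

send_rows(
  grip=[255,255,255,255,255],
  offset=[
    [0,0,0],
    [0,0,0],
    [1,0,0],
    [1,0,0],
    [1,0,0],
  ],
  twist=[0,0,0,0,0],
)

```text
clock: 37.03
position: [0.6525, -0.1152, 0.1213]
ee_rot: [0.691, 0.15, -0.691, 0.15]
ft_force: [-2.1, 0.7, 6.2]
grip_width: 0.761
```

Seated at the expected height. Release, rise and check.

send_rows(
  grip=[0,0,0,0,0],
  offset=[
    [-1,0,0],
    [-1,0,0],
    [-1,0,0],
    [-10,0,0],
    [-40,0,0],
  ],
  twist=[0,0,0,0,0],
)

```text
clock: 37.45
position: [0.6496, -0.1152, 0.1563]
ee_rot: [-0.688, -0.151, 0.694, -0.149]
ft_force: [-0.1, 0.4, -0.1]
grip_width: 0.998
```

send_rows(
  grip=[0,0,0,0,0],
  offset=[
    [-40,0,0],
    [-60,-10,35],
    [-60,-30,65],
    [-60,-50,90],
    [-60,-50,90],
  ],
  twist=[0,0,0,0,0],
)

```text
clock: 37.87
position: [0.5449, -0.1061, 0.2209]
ee_rot: [-0.69, -0.15, 0.692, -0.15]
ft_force: [1.2, 0.1, -0.0]
grip_width: 0.998
```

Run:
```python
from h import *
im,d,K,C=cam('wrist'); im,d,K,C=cam('wrist'); cv2.imwrite('pics/w28.png',im); W=cloud(d,K,C); rim(W,.139)
m=(W[...,2]>.024)&(W[...,2]<.034)&(np.abs(W[...,1]+.02)<.035)&(W[...,0]>.58)&(W[...,0]<.72)
rect=cv2.minAreaRect((W[m][:,:2]*1000).astype(np.float32)); print('batten',rect, cv2.boxPoints(rect).tolist())
im,d,K,C=cam('top'); cv2.imwrite('pics/t28.png',im); W=cloud(d,K,C); print('top',lids(W))
for t in ['tape','lock_top','tape_heel','tape_hook','board_end','batten_face']:
    for r in viewer.spot_point(t,'top'): print(t,r['score'],r['position'])
im,d,K,C=cam('scene'); cv2.imwrite('pics/s28.png',im)
U,V=np.meshgrid(np.arange(640),np.arange(480))
m=(W[...,2]>.06)&(W[...,2]<.076)&(U>160)&(U<215)&(V>255)&(V<290)
rect=cv2.minAreaRect((W[m][:,:2]*1000).astype(np.float32)); print('tape',rect,m.sum(),cv2.boxPoints(rect).tolist())
m=(W[...,2]>.078)&(W[...,2]<.09)&(U>160)&(U<215)&(V>255)&(V<290); print('lock',np.mean(W[m],0),m.sum())
m=(W[...,2]>.022)&(W[...,2]<.05)&(U>150)&(U<215)&(V>250)&(V<295); print(np.nanmin(W[m],0),np.nanmax(W[m],0))
o=go([443,320,200],0)
cv2.imwrite('pics/s28z.png',im[150:230,360:500].repeat(5,0).repeat(5,1))
```

```text
rim [ 653.6 -115.6] 32.0 z [134.6 137.5 138.8] tilt deg [-0.2  0.4]
batten ((645.905517578125, -21.825241088867188), (93.83256530761719, 15.37448787689209), 3.347033739089966) [[598.6204833984375, -16.890247344970703], [599.51806640625, -32.23851013183594], [693.1905517578125, -26.760234832763672], [692.29296875, -11.411972045898438]]
top [(543.9, -644.0, 36.8), (461.9, 208.7, 32.9), (442.5, 312.9, 35.8), (368.5, -429.6, 32.8)]
tape 0.82 [188.3, 273.0]
lock_top 0.55 [178.4, 269.0]
tape_heel 0.86 [203.0, 274.4]
board_end 0.96 [226.5, 193.7]
batten_face 0.5 [322.0, 189.0]
batten_face 0.5 [188.6, 274.5]
batten_face 0.21 [179.4, 271.4]
batten_face 0.16 [155.7, 226.1]
tape ((443.4346923828125, 319.87017822265625), (76.65924072265625, 42.588401794433594), 88.71558380126953) 558 [[421.28668212890625, 282.02752685546875], [463.8643798828125, 281.0728759765625], [465.58270263671875, 357.71282958984375], [423.0050048828125, 358.66748046875]]
lock [0.4437326  0.32066641 0.08315315] 49
[0.42114821 0.28099909 0.02229175] [0.46201099 0.37420489 0.04985126]
t 38.37 pos [ 0.5499 -0.1071  0.22  ] x [-0.  0. -1.] y [ 0.415 -0.91  -0.001] z [-0.91  -0.415  0.   ] F [-0.  -0.6 -0. ] g 1.002
offset [  20.2 -432.9  -80. ] twist -65.5
```

View pics/s28.png

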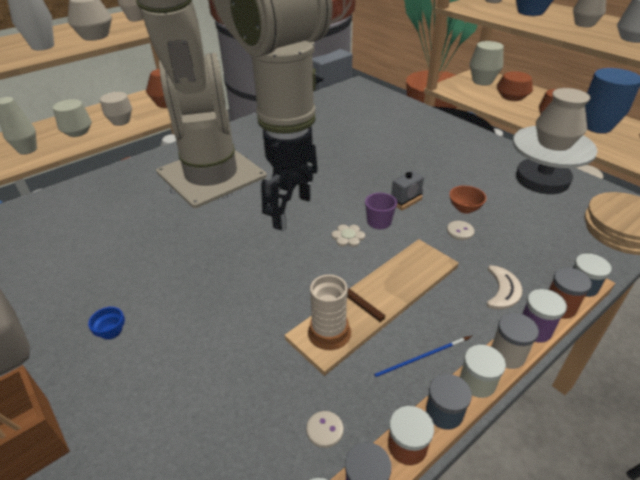

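View pics/s28z.png

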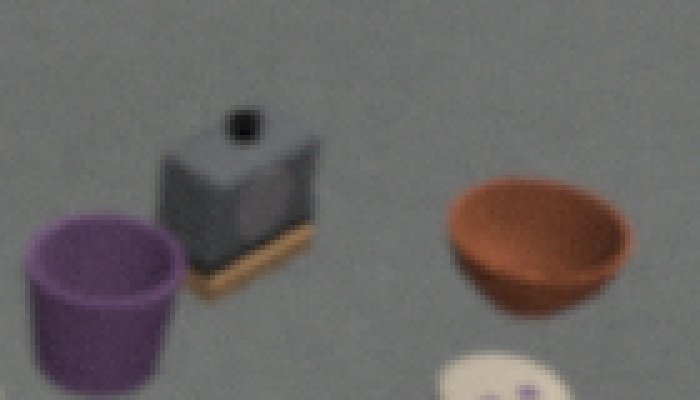

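Six lids are nested with the top rim level at 138 mm (expected 139). Now the tape: its nose points to +y.

send_rows(
  grip=[0,0,0,0,0],
  offset=[
    [0,-36,-7],
    [0,-72,-14],
    [0,-108,-21],
    [0,-144,-28],
    [0,-180,-34],
  ],
  twist=[-7,-14,-21,-28,-35],
)

```text
clock: 38.78
position: [0.5053, 0.0725, 0.2203]
ee_rot: [0.613, 0.353, -0.613, 0.353]
ft_force: [1.0, 1.0, 0.2]
grip_width: 0.997
```

Run:
```python
from h import *
o=go([443,320,200],-1.3)
```

```text
t 38.78 pos [0.5053 0.0725 0.2203] x [ 0.  0. -1.] y [ 0.865 -0.502  0.   ] z [-0.502 -0.865 -0.   ] F [1.  1.  0.2] g 0.997
offset [  20.3 -178.2 -182.7] twist -28.8
```

send_rows(
  grip=[0,0,0,0,0],
  offset=[
    [0,-28,-28],
    [0,-56,-57],
    [0,-84,-86],
    [0,-112,-115],
    [0,-140,-144],
  ],
  twist=[-7,-14,-21,-28,-29],
)

```text
clock: 39.2
position: [0.4577, 0.2677, 0.2205]
ee_rot: [0.505, 0.495, -0.504, 0.495]
ft_force: [2.0, -0.6, 0.1]
grip_width: 0.998
```

Run:
```python
from h import *
o=go([443,320,180],-1.3)
```

```text
t 39.2 pos [0.4577 0.2677 0.2205] x [ 0.001  0.    -1.   ] y [ 1.    -0.019  0.001] z [-0.019 -1.    -0.   ] F [ 2.  -0.6  0.1] g 0.998
offset [ 40.5 -15.7 -52. ] twist 0.2
```

send_rows(
  grip=[0,0,0,0,0],
  offset=[
    [10,-8,-28],
    [25,-14,-48],
    [40,-14,-50],
    [40,-14,-50],
    [40,-14,-50],
  ],
  twist=[0,0,0,0,0],
)

```text
clock: 39.62
position: [0.4454, 0.3158, 0.1797]
ee_rot: [-0.506, -0.494, 0.507, -0.493]
ft_force: [0.3, 0.4, -0.5]
grip_width: 1.005
```

```bash
cat >> h.py <<'E'
def tape(W,zs,c,pr=True):
    """zs sole z (m), c approx centre mm"""
    near=np.hypot(W[...,0]*1000-c[0],W[...,1]*1000-c[1])<50
    m=near&(np.abs(W[...,2]-zs-.056)<.004); 
    rect=cv2.minAreaRect((W[m][:,:2]*1000).astype(np.float32)); print('tape top',np.round(rect[0],1),np.round(rect[1],1),round(rect[2],1),'z',np.nanmedian(W[m][:,2]),m.sum())
    m=near&(W[...,2]>zs+.062)&(W[...,2]<zs+.076)
    if m.sum()>10:
        (cc,r)=cv2.minEnclosingCircle((W[m][:,:2]*1000).astype(np.float32)); print('lock',np.round(cc,1),round(r,1),'z',np.round(np.percentile(W[m][:,2],[10,50,90]),4))
E
python3 - <<'E'
from h import *
im,d,K,C=cam('wrist');im,d,K,C=cam('wrist'); W=cloud(d,K,C); cv2.imwrite('pics/w30.png',im); tape(W,.014,(443,320)); go([443.4,320,31],-1.3)
E
```

```text
tape top [445.3 321. ] [75.5 39.9] 89.8 z 0.06871478264485942 4901
lock [445.5 320.9] 8.9 z [0.0816 0.0829 0.0837]
t 39.72 pos [0.4464 0.3156 0.181 ] x [ 0.001  0.    -1.   ] y [ 1.    -0.027  0.001] z [-0.027 -1.    -0.   ] F [-0.4 -0.5  0. ] g 0.995
offset [150.   -3.2  -4.3] twist -0.3
```

View pics/w30.png

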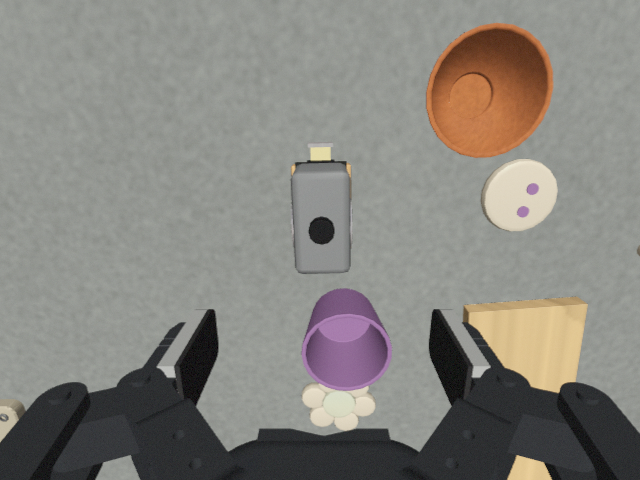

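send_rows(
  grip=[0,0,0,0,0],
  offset=[
    [20,-1,-5],
    [55,-1,-5],
    [90,-1,-5],
    [125,-1,-5],
    [146,-1,-5],
  ],
  twist=[0,0,0,0,0],
)

```text
clock: 40.13
position: [0.4448, 0.3194, 0.032]
ee_rot: [-0.506, -0.493, 0.508, -0.493]
ft_force: [0.4, -0.6, -1.1]
grip_width: 0.999
```

send_rows(
  grip=[0,0,0,0,0],
  offset=[
    [3,0,0],
    [3,0,0],
    [3,0,0],
    [3,0,0],
    [3,0,0],
  ],
  twist=[0,0,0,0,0],
)

```text
clock: 40.55
position: [0.4458, 0.3218, 0.0331]
ee_rot: [0.508, 0.493, -0.506, 0.494]
ft_force: [-0.1, 0.3, 0.7]
grip_width: 1.003
```

Run:
```python
from h import *
im,d,K,C=cam('wrist'); W=cloud(d,K,C); cv2.imwrite('pics/w31.png',im); tape(W,.014,(445,321)); go([445.2,320.7,31],-0.8)
```

```text
tape top [445.2 323.6] [75.2 85.7] 49.6 z 0.06880624429581836 17686
lock [445.5 330.5] 48.9 z [0.0777 0.0825 0.0838]
t 40.6 pos [0.4455 0.3216 0.0327] x [ 0.002  0.001 -1.   ] y [ 1.    -0.026  0.002] z [-0.026 -1.    -0.001] F [0.3 0.2 0.6] g 0.998
offset [ 1.7 -0.3  0.9] twist -0.7
```

View pics/w31.png

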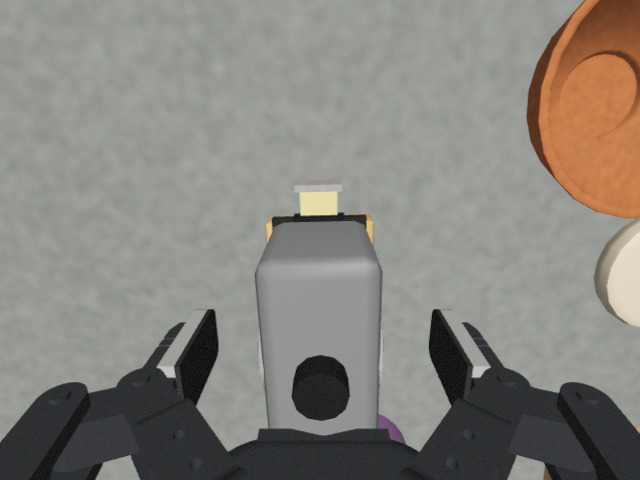

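send_rows(
  grip=[0,130,255,255,255],
  offset=[
    [1,0,1],
    [1,0,1],
    [1,0,1],
    [1,0,1],
    [1,0,1],
  ],
  twist=[0,0,0,0,0],
  newtons=60,
)

```text
clock: 41.02
position: [0.4448, 0.3203, 0.0305]
ee_rot: [0.507, 0.493, -0.506, 0.494]
ft_force: [0.9, -0.6, -1.1]
grip_width: 0.484
```

send_rows(
  grip=[255,255,255,255,255],
  offset=[
    [0,0,0],
    [0,0,0],
    [0,0,0],
    [0,0,0],
    [0,0,0],
  ],
  twist=[0,0,0,0,0],
)

```text
clock: 41.43
position: [0.4448, 0.3203, 0.0305]
ee_rot: [0.507, 0.493, -0.506, 0.494]
ft_force: [-0.0, -1.6, 5.5]
grip_width: 0.485
```

Run:
```python
from h import *
im,d,K,C=cam('wrist'); cv2.imwrite('pics/w32.png',im); st()
```

```text
t 41.48 pos [0.4448 0.3203 0.0304] x [ 0.  0. -1.] y [ 1.    -0.026  0.   ] z [-0.026 -1.    -0.   ] F [-0.3 -1.6  5.9] g 0.485
```

View pics/w32.png

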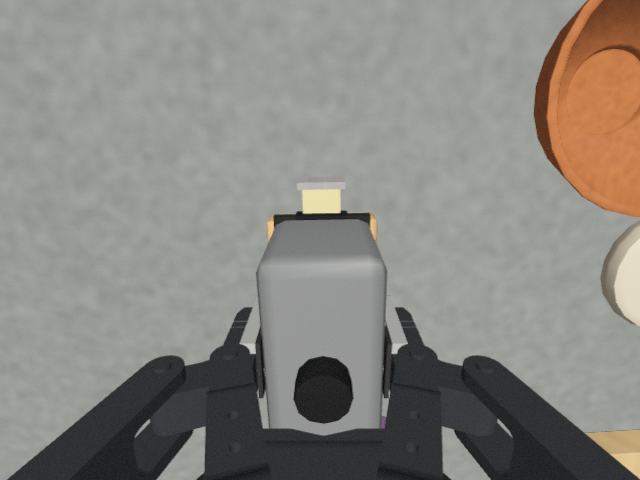

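send_rows(
  grip=[255,255,255,255,255],
  offset=[
    [-15,0,0],
    [-45,0,0],
    [-80,10,7],
    [-105,35,25],
    [-105,66,47],
  ],
  twist=[0,0,0,0,0],
)

```text
clock: 41.9
position: [0.5098, 0.2747, 0.1404]
ee_rot: [0.507, 0.494, -0.503, 0.495]
ft_force: [1.8, 2.6, -4.6]
grip_width: 0.486
```

send_rows(
  grip=[255,255,255,255,255],
  offset=[
    [0,30,21],
    [0,60,42],
    [0,90,63],
    [0,115,82],
    [0,130,91],
  ],
  twist=[0,0,-2,-4,-4.7],
)

```text
clock: 42.32
position: [0.639, 0.1722, 0.1332]
ee_rot: [0.485, 0.513, -0.488, 0.513]
ft_force: [0.2, -0.9, -4.9]
grip_width: 0.484
```

send_rows(
  grip=[255,255,255,255,255],
  offset=[
    [0,0,0],
    [0,0,0],
    [0,0,0],
    [0,0,0],
    [0,0,0],
  ],
  twist=[0,0,0,0,0],
)

```text
clock: 42.73
position: [0.636, 0.1782, 0.1351]
ee_rot: [0.485, 0.514, -0.485, 0.514]
ft_force: [-0.8, 1.2, -5.1]
grip_width: 0.481
```

Run:
```python
from h import *
im,d,K,C=cam('wrist'); cv2.imwrite('pics/w33.png',im); np.savez('w33.npz',im=im,d=d,K=K,C=C); W=cloud(d,K,C)
m=(W[...,2]>.012)&(W[...,2]<.02)&(W[...,0]>.55)&(W[...,0]<.75)&(W[...,1]<.25)
p=(W[m][:,:2]*1000); print(len(p))
rect=cv2.minAreaRect(p.astype(np.float32)); print('board part',rect,cv2.boxPoints(rect).tolist())
go([637,176.6,34],3.25)
im,d,K,C=cam('scene'); cv2.imwrite('pics/s33.png',im)
```

```text
7423
board part ((641.9017944335938, 105.44368743896484), (110.16051483154297, 228.91445922851562), 3.3311097621917725) [[580.2639770507812, 216.50701904296875], [593.5652465820312, -12.020650863647461], [703.5396118164062, -5.6196441650390625], [690.2383422851562, 222.90802001953125]]
t 42.78 pos [0.6362 0.178  0.1352] x [-0. -0. -1.] y [ 0.998  0.057 -0.   ] z [ 0.057 -0.998  0.   ] F [ 1.   0.4 -5.6] g 0.484
offset [101.2   0.7   1.4] twist 0.0
```

View pics/w33.png

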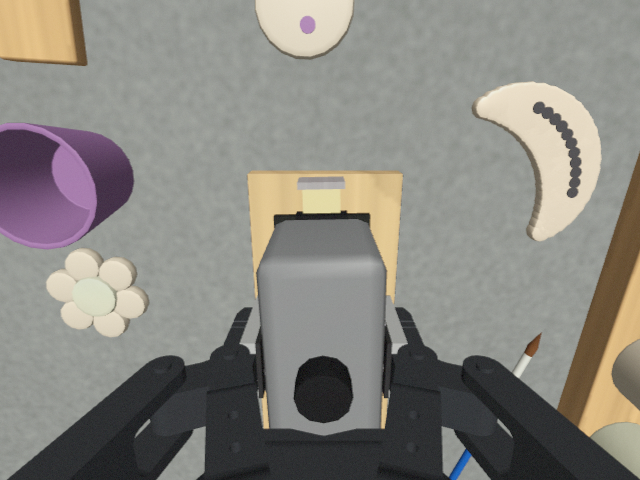

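View pics/s33.png

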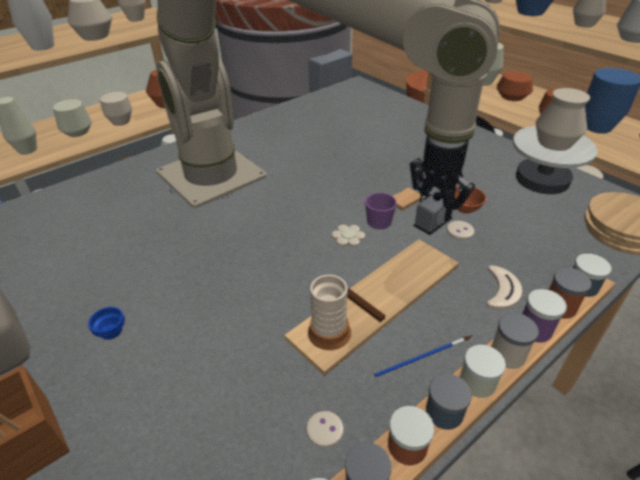

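send_rows(
  grip=[255,255,255,255,255],
  offset=[
    [25,0,0],
    [50,0,0],
    [75,0,0],
    [90,0,0],
    [97,0,0],
  ],
  twist=[0,0,0,0,0],
)

```text
clock: 43.25
position: [0.6355, 0.1768, 0.0357]
ee_rot: [0.485, 0.514, -0.487, 0.513]
ft_force: [-0.6, -0.1, -5.0]
grip_width: 0.487
```

send_rows(
  grip=[255,255,255,255,255],
  offset=[
    [0,0,0],
    [1,0,0],
    [2,0,0],
    [3,0,0],
    [4,0,0],
  ],
  twist=[0,0,0,0,0],
)

```text
clock: 43.67
position: [0.6376, 0.1774, 0.0353]
ee_rot: [0.486, 0.513, -0.485, 0.514]
ft_force: [-0.4, -0.1, -5.0]
grip_width: 0.487
```

Run:
```python
from h import *
im,d,K,C=cam('wrist'); cv2.imwrite('pics/w34.png',im); W=cloud(d,K,C); st()
im,d,K,C=cam('scene'); cv2.imwrite('pics/s34.png',im[190:290,340:480].repeat(5,0).repeat(5,1))
```

```text
t 43.72 pos [0.6373 0.1772 0.0348] x [ 0.001  0.    -1.   ] y [0.998 0.056 0.001] z [ 0.056 -0.998 -0.   ] F [-0.9  0.1 -5.6] g 0.487
```

View pics/w34.png

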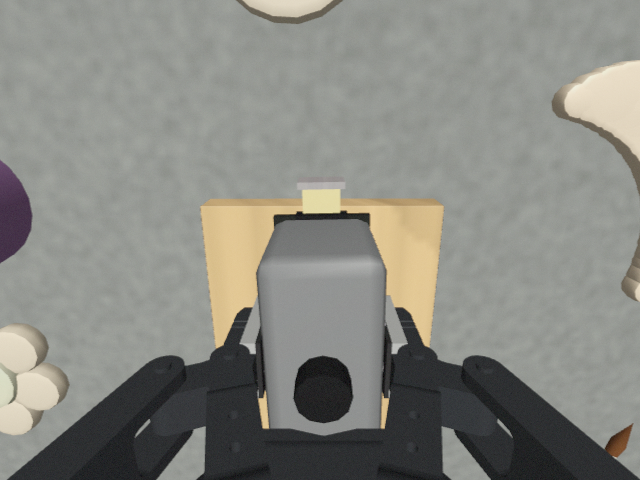

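View pics/s34.png

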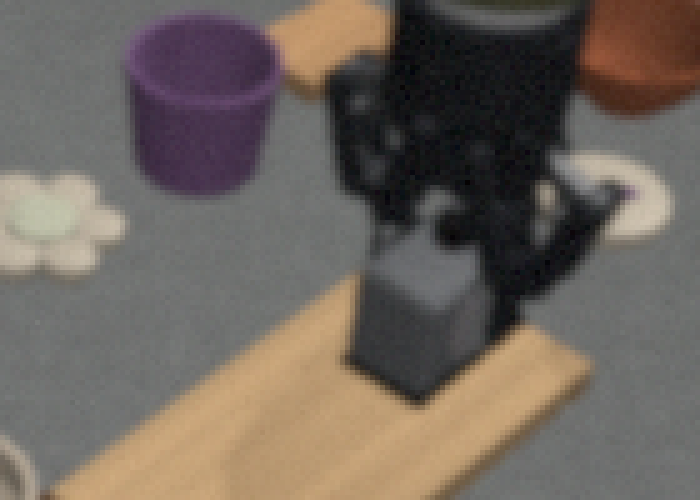

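send_rows(
  grip=[255,255,255,255,255],
  offset=[
    [0,0,0],
    [1,0,0],
    [1,0,0],
    [2,0,0],
    [2,0,0],
  ],
  twist=[0,0,0,0,0],
)

```text
clock: 44.18
position: [0.637, 0.1772, 0.0326]
ee_rot: [0.486, 0.514, -0.486, 0.514]
ft_force: [-1.9, -0.7, -1.0]
grip_width: 0.482
```

send_rows(
  grip=[255,255,255,255,255],
  offset=[
    [0.3,0,0],
    [0.6,0,0],
    [0.6,0,0],
    [0.6,0,0],
    [0.6,0,0],
  ],
  twist=[0,0,0,0,0],
)

```text
clock: 44.6
position: [0.637, 0.1772, 0.0325]
ee_rot: [0.486, 0.514, -0.486, 0.514]
ft_force: [-4.2, -4.0, 5.3]
grip_width: 0.48
```

send_rows(
  grip=[255,255,255,255,255],
  offset=[
    [-2,0,0],
    [-2,0,5],
    [-2,0,12],
    [-2,0,20],
    [-2,0,30],
  ],
  twist=[0,0,0,0,0],
)

```text
clock: 45.02
position: [0.6386, 0.1468, 0.0335]
ee_rot: [0.486, 0.514, -0.486, 0.514]
ft_force: [0.5, 1.6, -5.2]
grip_width: 0.487
```

Run:
```python
from h import *
im,d,K,C=cam('wrist'); cv2.imwrite('pics/w35.png',im); W=cloud(d,K,C); st()
```

```text
t 45.07 pos [0.6392 0.1432 0.0332] x [-0.    -0.002 -1.   ] y [ 0.999  0.053 -0.   ] z [ 0.053 -0.999  0.002] F [ 1.  -1.  -4.7] g 0.485
```

View pics/w35.png

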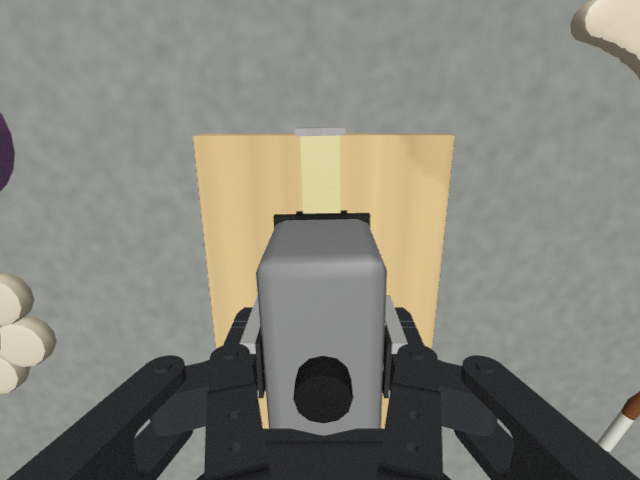

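send_rows(
  grip=[255,255,255,255,255],
  offset=[
    [0,0,15],
    [0,0,38],
    [0,0,62],
    [0,0,86],
    [0,0,104],
  ],
  twist=[0,0,0,0,0],
)

```text
clock: 45.48
position: [0.6447, 0.0403, 0.0337]
ee_rot: [0.486, 0.513, -0.486, 0.514]
ft_force: [0.6, 1.7, -4.3]
grip_width: 0.486
```

send_rows(
  grip=[255,255,255,255,255],
  offset=[
    [0,0,2],
    [0,0,4],
    [0,0,6],
    [0,0,8],
    [0,0,8],
  ],
  twist=[0,0,0,0,0],
)

```text
clock: 45.9
position: [0.6448, 0.0364, 0.0336]
ee_rot: [0.486, 0.514, -0.485, 0.514]
ft_force: [0.7, 2.2, -5.3]
grip_width: 0.486
```

Run:
```python
from h import *
im,d,K,C=cam('wrist'); cv2.imwrite('pics/w36.png',im); W=cloud(d,K,C); st()
im,d,K,C=cam('scene'); cv2.imwrite('pics/s36.png',im[220:380,280:480].repeat(4,0).repeat(4,1)[:600])
```

```text
t 45.95 pos [0.6448 0.0364 0.0337] x [ 0.  0. -1.] y [0.998 0.057 0.   ] z [ 0.057 -0.998 -0.   ] F [-0.  2. -5.] g 0.489
```

View pics/w36.png

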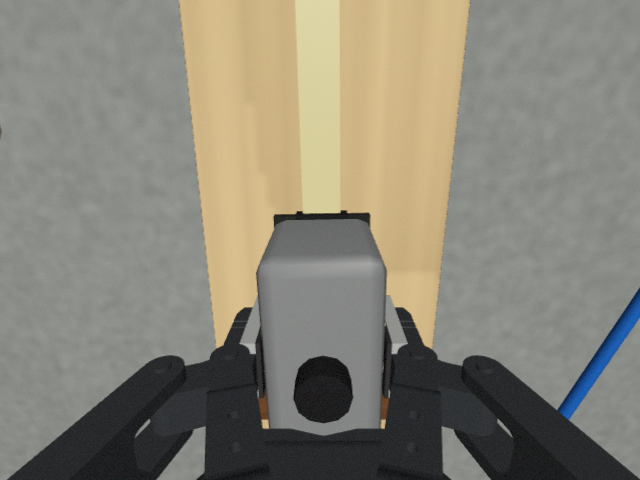

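View pics/s36.png

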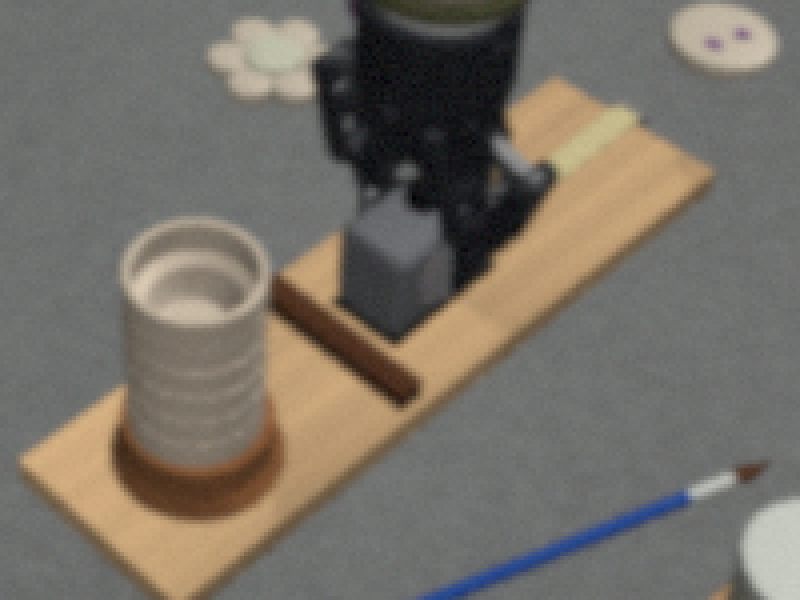

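send_rows(
  grip=[255,255,255,255,255],
  offset=[
    [0,0,2],
    [0,0,4],
    [0,0,6],
    [0,0,7],
    [0,0,8],
  ],
  twist=[0,0,0,0,0],
)

```text
clock: 46.42
position: [0.6453, 0.0272, 0.0336]
ee_rot: [0.486, 0.514, -0.486, 0.514]
ft_force: [-0.5, 1.9, -4.7]
grip_width: 0.487
```

send_rows(
  grip=[255,255,255,255,255],
  offset=[
    [0,0,0.5],
    [0,0,1],
    [0,0,1.5],
    [0,0,2],
    [0,0,2],
  ],
  twist=[0,0,0,0,0],
)

```text
clock: 46.83
position: [0.6455, 0.0253, 0.0337]
ee_rot: [0.486, 0.514, -0.486, 0.514]
ft_force: [0.1, 2.3, -5.6]
grip_width: 0.485
```

send_rows(
  grip=[255,255,255,255,255],
  offset=[
    [0,0,0.5],
    [0,0,1],
    [0,0,1.5],
    [0,0,1.5],
    [0,0,1.5],
  ],
  twist=[0,0,0,0,0],
)

```text
clock: 47.25
position: [0.6455, 0.0248, 0.0337]
ee_rot: [0.486, 0.514, -0.485, 0.514]
ft_force: [0.3, 4.3, -5.0]
grip_width: 0.488
```

send_rows(
  grip=[255,255,255,255,255],
  offset=[
    [0,0,0.8],
    [0,0,0.8],
    [0.6,0,0.8],
    [1.2,0,0.8],
    [1.6,0,0.8],
  ],
  twist=[0,0,0,0,0],
)

```text
clock: 47.67
position: [0.6457, 0.0247, 0.0326]
ee_rot: [0.486, 0.514, -0.485, 0.514]
ft_force: [-2.4, 6.3, 2.7]
grip_width: 0.482
```

send_rows(
  grip=[255,255,255,255,255],
  offset=[
    [0,0,0],
    [0,0,0],
    [0.3,0,0],
    [0.3,0,0],
    [0.3,0,0],
  ],
  twist=[0,0,0,0,0],
)

```text
clock: 48.08
position: [0.6457, 0.0248, 0.0326]
ee_rot: [0.486, 0.514, -0.485, 0.514]
ft_force: [-2.2, 7.4, 1.3]
grip_width: 0.484
```

send_rows(
  grip=[0,0,0,0,0],
  offset=[
    [0,0,0],
    [0,0,0],
    [0,0,0],
    [0,0,0],
    [0,0,0],
  ],
  twist=[0,0,0,0,0],
)

```text
clock: 48.5
position: [0.6458, 0.0226, 0.0319]
ee_rot: [0.486, 0.513, -0.486, 0.514]
ft_force: [-0.1, 0.4, 0.5]
grip_width: 1.002
```

Run:
```python
from h import *
im,d,K,C=cam('wrist'); cv2.imwrite('pics/w37.png',im); st()
```

```text
t 48.55 pos [0.6457 0.0227 0.0318] x [ 0. -0. -1.] y [0.998 0.056 0.   ] z [ 0.056 -0.998  0.   ] F [ 0.5  0.8 -0.5] g 0.999
```

View pics/w37.png

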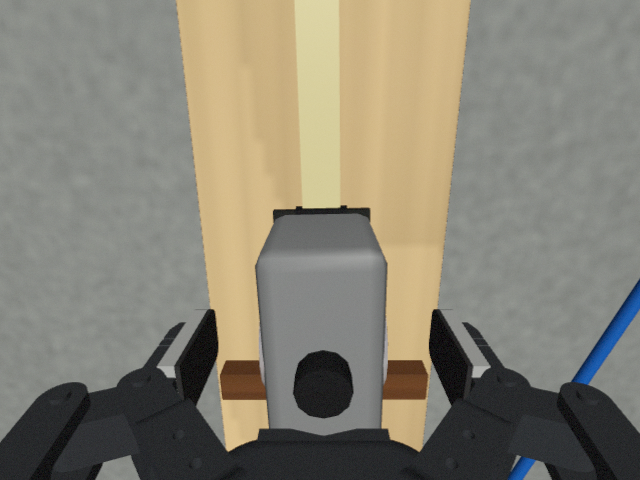

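send_rows(
  grip=[0,0,0,0,0],
  offset=[
    [-15,0,0],
    [-45,0,0],
    [-80,0,0],
    [-115,0,0],
    [-120,0,0],
  ],
  twist=[0,0,0,0,0],
)

```text
clock: 48.97
position: [0.6484, 0.024, 0.1599]
ee_rot: [0.488, 0.511, -0.483, 0.516]
ft_force: [0.5, 0.3, 0.6]
grip_width: 1.001
```

send_rows(
  grip=[255,255,255,255,255],
  offset=[
    [0,0,0],
    [0,0,0],
    [0,0,0],
    [0,0,0],
    [0,0,0],
  ],
  twist=[0,0,0,0,0],
)

```text
clock: 49.38
position: [0.645, 0.0231, 0.1505]
ee_rot: [0.485, 0.514, -0.486, 0.513]
ft_force: [0.8, 0.6, -1.0]
grip_width: 0.3
```

Run:
```python
from h import *
im,d,K,C=cam('wrist'); cv2.imwrite('pics/w38.png',im); W=cloud(d,K,C); tape(W,.016,(646,25))
m=(W[...,2]>.024)&(W[...,2]<.034)&(W[...,1]<.0)&(W[...,1]>-.05)&(W[...,0]>.58)&(W[...,0]<.72)
if m.sum()>50: r=cv2.minAreaRect((W[m][:,:2]*1000).astype(np.float32)); print('batten',r)
go([646,26,86])
im,d,K,C=cam('scene'); cv2.imwrite('pics/s38.png',im[220:380,280:480].repeat(4,0).repeat(4,1)[:600])
```

```text
tape top [646.2  26. ] [40.  76.2] 4.4 z 0.07078957613228026 6080
lock [646.3  25.9] 9.1 z [0.083  0.085  0.0858]
batten ((648.9768676757812, -21.285736083984375), (99.95075225830078, 15.727904319763184), 3.319810152053833)
t 49.43 pos [0.6451 0.0231 0.1507] x [-0.002  0.    -1.   ] y [ 0.998  0.056 -0.002] z [ 0.056 -0.998 -0.   ] F [ 0.4 -0.2 -0.4] g 0.208
offset [64.7  1.2 -2.8] twist 0
```

View pics/w38.png

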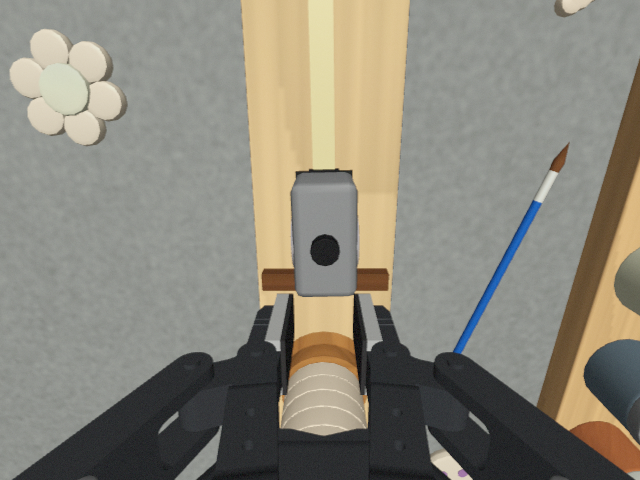

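View pics/s38.png

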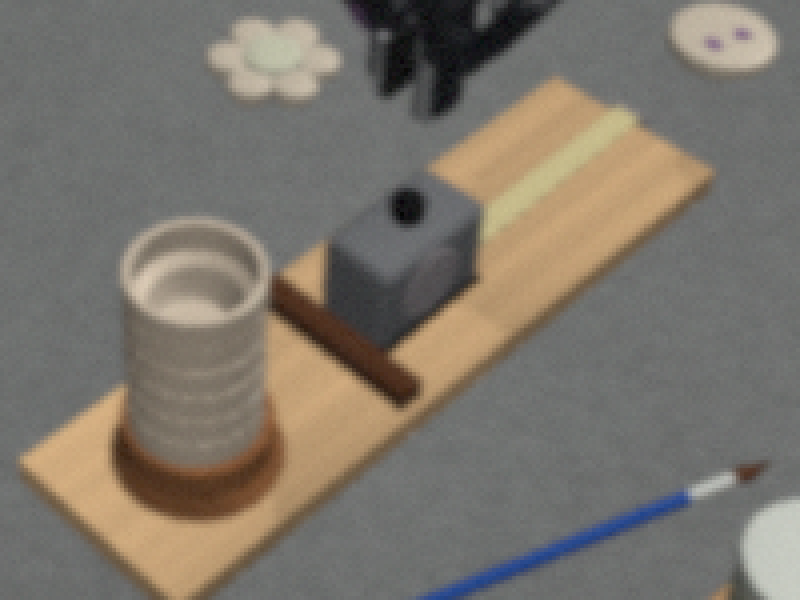

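send_rows(
  grip=[255,255,255,255,255],
  offset=[
    [15,1,-3],
    [35,1,-3],
    [48,1,-3],
    [53,1,-3],
    [55,1,-3],
  ],
  twist=[0,0,0,0,0],
)

```text
clock: 49.9
position: [0.6456, 0.0261, 0.095]
ee_rot: [0.485, 0.514, -0.486, 0.513]
ft_force: [-1.0, 0.3, 1.0]
grip_width: 0.001
```

send_rows(
  grip=[255,255,255,255,255],
  offset=[
    [0,0,0],
    [1,0,0],
    [2,0,0],
    [3,0,0],
    [4,0,0],
  ],
  twist=[0,0,0,0,0],
)

```text
clock: 50.32
position: [0.6467, 0.0261, 0.0932]
ee_rot: [0.486, 0.514, -0.486, 0.514]
ft_force: [0.3, -0.0, 1.1]
grip_width: -0.004
```

Run:
```python
from h import *
im,d,K,C=cam('wrist'); cv2.imwrite('pics/w39.png',im); go([646.2,26,86])
```

```text
t 50.37 pos [0.6465 0.0262 0.0928] x [ 0. -0. -1.] y [0.998 0.056 0.   ] z [ 0.056 -0.998  0.   ] F [-0.4  0.3 -0.2] g 0.005
offset [ 6.8 -0.3  0.1] twist 0
```

View pics/w39.png

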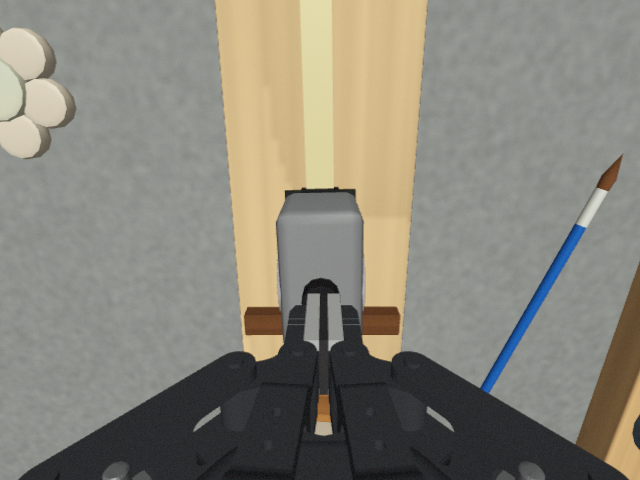

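send_rows(
  grip=[255,255,255,255,255],
  offset=[
    [2,0,0],
    [4,0,0],
    [5,0,0],
    [6,0,0],
    [7,0,0],
  ],
  twist=[0,0,0,0,0],
)

```text
clock: 50.78
position: [0.6464, 0.026, 0.0858]
ee_rot: [0.486, 0.514, -0.486, 0.514]
ft_force: [-2.3, -0.3, 3.5]
grip_width: -0.004
```

send_rows(
  grip=[255,255,255,255,255],
  offset=[
    [0.5,0,0],
    [1,0,0],
    [1.5,0,0],
    [2,0,0],
    [2,0,0],
  ],
  twist=[0,0,0,0,0],
)

```text
clock: 51.2
position: [0.6464, 0.0261, 0.0837]
ee_rot: [0.486, 0.514, -0.486, 0.514]
ft_force: [-1.7, -0.1, 2.5]
grip_width: -0.002
```

Button is moving at ~3–4 N; continue to the stop.

send_rows(
  grip=[255,255,255,255,255],
  offset=[
    [0.5,0,0],
    [1,0,0],
    [1.5,0,0],
    [2,0,0],
    [2,0,0],
  ],
  twist=[0,0,0,0,0],
)

```text
clock: 51.62
position: [0.6464, 0.0261, 0.0819]
ee_rot: [0.486, 0.514, -0.486, 0.514]
ft_force: [-2.7, -0.3, 5.1]
grip_width: 0.004
```

send_rows(
  grip=[255,255,255,255,255],
  offset=[
    [0.4,0,0],
    [0.6,0,0],
    [0.6,0,0],
    [0.6,0,0],
    [0.6,0,0],
  ],
  twist=[0,0,0,0,0],
)

```text
clock: 52.03
position: [0.6466, 0.026, 0.0817]
ee_rot: [0.486, 0.514, -0.486, 0.514]
ft_force: [-3.9, -1.9, 7.6]
grip_width: -0.003
```

send_rows(
  grip=[255,255,255,255,255],
  offset=[
    [0.3,0,0],
    [0.5,0,0],
    [0.5,0,0],
    [0.5,0,0],
    [0.5,0,0],
  ],
  twist=[0,0,0,0,0],
)

```text
clock: 52.45
position: [0.6467, 0.0261, 0.0817]
ee_rot: [0.486, 0.513, -0.486, 0.514]
ft_force: [-5.2, -1.5, 11.1]
grip_width: 0.001
```

send_rows(
  grip=[255,255,255,255,255],
  offset=[
    [-5,0,0],
    [-20,0,0],
    [-50,0,0],
    [-90,0,0],
    [-100,0,0],
  ],
  twist=[0,0,0,0,0],
)

```text
clock: 52.87
position: [0.6485, 0.0272, 0.1866]
ee_rot: [0.488, 0.512, -0.484, 0.515]
ft_force: [1.4, 1.5, 1.9]
grip_width: 0.0
```

send_rows(
  grip=[255,255,255,255,255],
  offset=[
    [0,-20,0],
    [0,-40,0],
    [0,-60,0],
    [0,-60,0],
    [0,-60,0],
  ],
  twist=[0,0,0,0,0],
)

```text
clock: 53.28
position: [0.5863, 0.0227, 0.1809]
ee_rot: [0.486, 0.513, -0.486, 0.514]
ft_force: [0.3, -0.4, 0.5]
grip_width: 0.002
```

Run:
```python
from h import *
im,d,K,C=cam('wrist'); cv2.imwrite('pics/w40.png',im); W=cloud(d,K,C); tape(W,.016,(646,26)); rim(W,.139)
m=(W[...,2]>.024)&(W[...,2]<.034)&(W[...,1]<.0)&(W[...,1]>-.05)&(W[...,0]>.58)&(W[...,0]<.72)
if m.sum()>50: r=cv2.minAreaRect((W[m][:,:2]*1000).astype(np.float32)); print('batten',r,cv2.boxPoints(r).tolist())
m=(W[...,2]>.04)&(W[...,2]<.065)&(W[...,1]<.03)&(W[...,1]>-.03)&(abs(W[...,0]-.646)<.03); print('case back y',np.nanmin(W[m][:,1]))
st()
im,d,K,C=cam('scene'); cv2.imwrite('pics/s40.png',im[220:380,280:480].repeat(4,0).repeat(4,1)[:600])
im,d,K,C=cam('top'); cv2.imwrite('pics/t40.png',im[150:230,215:400].repeat(4,0).repeat(4,1))
for t in ['tape_hook','board_end','tape_heel','batten_face']:
    for r in viewer.spot_point(t,'top')[:2]: print(t,round(r['score'],2),r['position'],np.round(ray(r['position'],.016,K,C)*1000,1))
W=cloud(d,K,C); print([ (np.round(x,1)) for x in lids(W)])
```

```text
tape top [645.8  26.1] [40.3 75.7] 4.4 z 0.07075828133810913 4895
lock [646.   25.6] 9.0 z [0.0797 0.0805 0.0814]
rim none
batten ((649.2369995117188, -14.526168823242188), (100.02135467529297, 28.764503479003906), 2.997973918914795) [[598.5426025390625, -2.779191493988037], [600.0469970703125, -31.50432777404785], [699.931396484375, -26.27314567565918], [698.427001953125, 2.4519901275634766]]
case back y -0.009145453959101962
t 53.33 pos [0.5869 0.0227 0.1809] x [ 0.001 -0.    -1.   ] y [0.998 0.056 0.001] z [ 0.056 -0.998  0.   ] F [-0.2 -0.2  0.1] g 0.0
tape_hook 0.55 [231.0, 199.2] [623.1 216.3  16. ]
board_end 0.81 [229.8, 193.6] [637.5 219.3  16. ]
[array([ 542.5, -643.1,   36.5]), array([462.2, 209. ,  33.3]), array([ 367.9, -429.7,   33.3])]
```

View pics/w40.png

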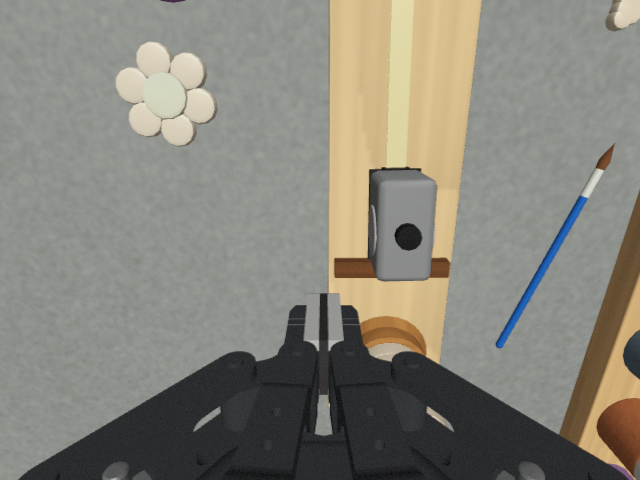

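View pics/s40.png

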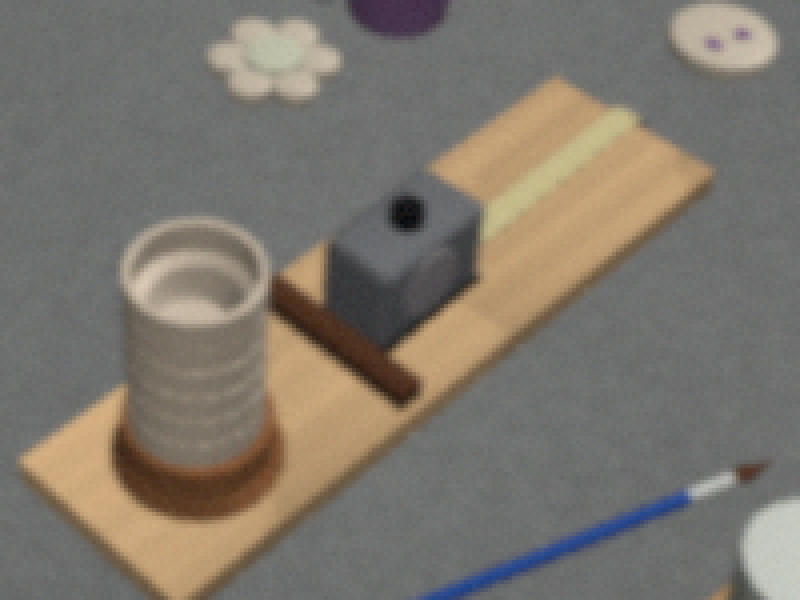

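View pics/t40.png

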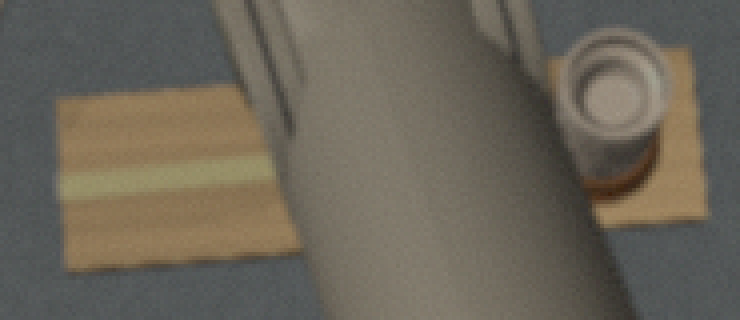

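send_rows(
  grip=[255,255,255,255,255],
  offset=[
    [0,-22,20],
    [0,-43,50],
    [20,-43,85],
    [60,-43,110],
    [100,-43,110],
  ],
  twist=[0,0,0,0,0],
)

```text
clock: 54.05
position: [0.5512, -0.0956, 0.0844]
ee_rot: [0.488, 0.51, -0.487, 0.514]
ft_force: [0.5, -1.7, -0.9]
grip_width: -0.003
```

send_rows(
  grip=[255,255,255,255,255],
  offset=[
    [30,0,0],
    [45,0,0],
    [45,0,0],
    [45,0,0],
    [45,0,0],
  ],
  twist=[0,0,0,0,0],
)

```text
clock: 54.47
position: [0.5509, -0.089, 0.0401]
ee_rot: [0.486, 0.513, -0.485, 0.514]
ft_force: [-0.7, 0.9, -0.4]
grip_width: 0.003
```

Run:
```python
from h import *
im,d,K,C=cam('wrist'); im,d,K,C=cam('wrist'); cv2.imwrite('pics/w41.png',im); W=cloud(d,K,C); st()
im,d,K,C=cam('top'); cv2.imwrite('pics/t41.png',im)
```

```text
t 54.57 pos [ 0.551  -0.0892  0.0405] x [ 0.003 -0.001 -1.   ] y [0.998 0.056 0.003] z [ 0.056 -0.998  0.001] F [ 0.2 -0.3  0. ] g -0.001
```

View pics/w41.png

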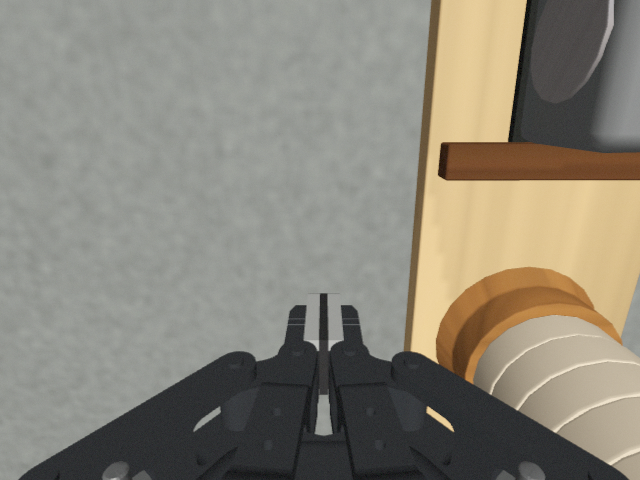

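View pics/t41.png

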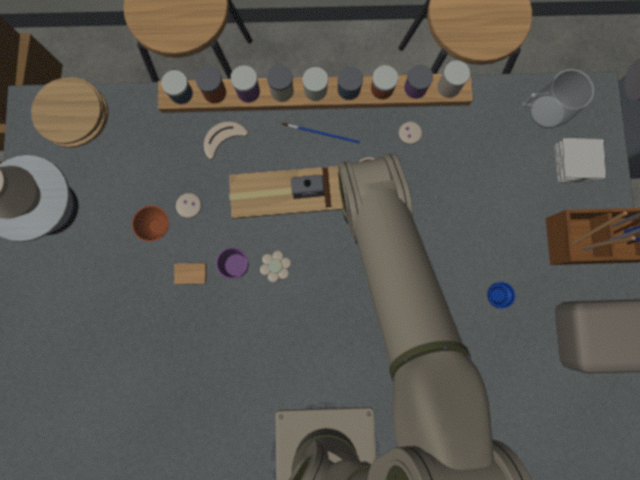

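Run:
```python
from h import *
im,d,K,C=cam('scene'); cv2.imwrite('pics/s42.png',im); st(); print(manip.hand_in())
```

```text
t 54.67 pos [ 0.5506 -0.0893  0.0401] x [ 0.002 -0.001 -1.   ] y [0.998 0.056 0.002] z [ 0.056 -0.998  0.001] F [-0.5  0.   0.6] g 0.004
the job is handed in; nothing more can be done
None
```

View pics/s42.png

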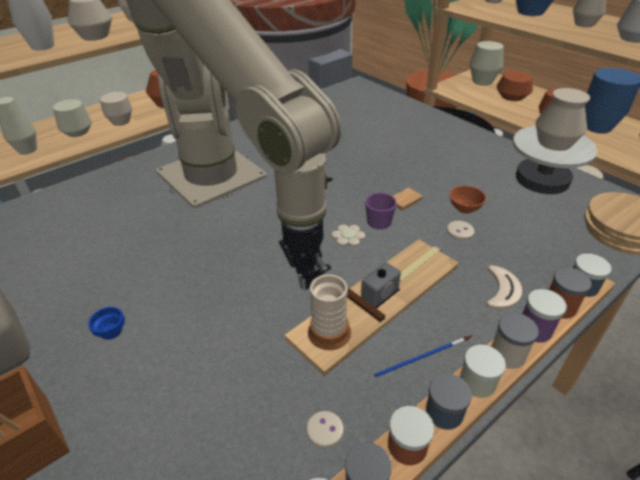

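The job is handed in at 54.7 s of the 208 s allowed.

**Lids:** All six cream lids, including one that was knocked aside during the run, are nested upside down in the ring stand. The top rim is level at about 138 mm (139 mm expected). I left the blue look-alike alone.

**Tape:** I hooked the tape over the board's free end and drew it back until the push passed the spring's 2 N, about 7 N against the batten. I then let go and pressed the lock with about 11 N, slightly over the 5–10 N that locks it.

**Last checks:**
- **Lock:** The button is about 4.5 mm lower than before.
- **Heel:** The depth measurement puts it within about 1 mm of the batten face, which is within my measuring error. A closer wrist view shows no gap.
- **Hook:** It showed at the board's end early in the draw, and the blade ends there in the last pictures. I did not look at the hook from the side after locking.
- **Other things:** They look unmoved in the last pictures, and the gripper is clear of everything.

**Contact force:** Seating the second lid gave a brief 41 N contact at the wrist, through the lid held in the fingers. That is below the 120 N wrist limit. I don't think it counts against the 40 N limit, which is for the arm and gripper body.

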